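# Gauge a plain bush on the sprung step mandrel and set the marker

## Robot

A 7-joint arm with a two-finger parallel gripper is mounted at the origin on the work surface. World frame = base frame: x ahead of the robot, y to its left, z up, the work surface at z = 0. Lengths are in m, angles in rad, forces in N, time in s.
With the tool pointing down it reaches from about 0.4 to 0.875 m from the base axis. Payload 4.4 kg.
Tool frame: the origin (TCP) lies on the centre line of the jaws, within the pads' length; the fingertips stand 25 mm ahead of it and the grasp point (between the pads) lies 6 mm ahead of it; z points along the fingers, y is the direction in which the jaws open and shut (so a half turn about z gives the same grasp; the last joint's range is limited). The gripper opens to 85 mm and grips with 20 to 120 N. Pads are 22 mm wide; open, the fingers measure 114 mm over their backs; the gripper's body (76 mm by 85 mm) begins 54 mm behind the grasp point. The pads swing forward as they close: fully open they stand 13 mm farther back than shut.
Start: joints at [1.117, 0.628, 0.038, 1.517, -0.027, 0.996, -0.02], TCP at [0.246, -0.602, 0.221] pointing down, gripper open.
Joint ranges: [-3.06, 3.06], [-0.37, 2.12], [-1.25, 1.32], [0.18, 2.47], [-1.1, 4.24], [0.23, 1.98], [-2.94, 2.94]. Speed limits (rad/s): [2.57, 2.57, 3.14, 3.14, 3.14, 3.14, 3.14].

## Interface

Orientations are given as a rotation vector (axis times angle).
In Python, from rig import env gives the robot as it stands.
- The arm moves only by the tool jog_arm, never from a script. Its argument "deltas" is a list of rows, each a list of 7 numbers: the opening, from 0 (shut) to 1 (fully open), then the shift along the tool's x, y, z in cm, then the turn, a rotation vector about the tool's x, y, z in rad. A call has 1 to 20 rows; each row shifts and turns the commanded pose from where the row before left it, along the tool's axes as they then stand; what a row does not reach is not made up. A row lasts 1/10 s, in which the tool goes at most 50 mm and 8.59 degrees, less where a joint would pass 70% of its speed; a pose out of reach is approached as far as the arm can. A call with a gripper value outside its range is refused whole. The fingers move at their own pace and stop on an object; "grip_force" is the grip in N (left out, the last holds). Time passes only in rows, so rows that do not move let the fingers close. It gives the time, the measured TCP pose, the force and the opening at its end, in the units of the state.
- env.read_state(): the state, without advancing time (a new reading comes with each control period).
- env.grab_frame(name): name is "side" or "top" or "wrist"; returns the picture (420x560x3 uint8, red, green, blue); there is no depth.
- env.camera_model(name): a dict with "camera_matrix" (3x3 intrinsics, pixels), "position" and "rotation" of the camera in the world. Camera axes: x right, y up, looking along -z (the intrinsics and any distortion apply to the point x, -y, -z); pixel columns grow to the right and rows downward; lengths in m; the calibration is good to about 2 mm. The wrist camera is an equidistant fisheye: a pixel r from the principal point sees the ray r / f radians off the axis. A picture is of the moment at which its call begins: read the wrist's pose just before it. camera_model takes no time and is no camera call; for the wrist camera it gives the pose at the moment of the call.
- env.finish_job(): hands the job in, once; it reports no verdict.
Trained networks look in the newest picture that a camera, given by its name, has taken for a name from the list of things; names that differ only in an ending like _2 or _b are one class to them, and where a whole thing is asked for, a point or a joint stands for the part that bears it (a point fixed in the world has none). Each returns a list of dicts, best first, with "conf" (0 to 1); they miss things now and then, are a little off and sometimes report something else, mostly with a low value. They report only what shows in the picture. A call takes as long as a camera call. They do not tell look-alikes from the thing itself.
- env.find_in(camera, thing): "bbox" ([left, top, width, height] in pixels, round what is visible of it).
The state is a dict: "time": time; "joints": joint angles; "qvel": joint speeds; "tau": joint torques, N m; "tcp_pos": TCP position; "orientation": TCP orientation; "contact_force": force on the tool from outside, world axes, zero at the start; "torque": the same for the moment, N m; "width": finger opening in m.
Only numpy, scipy, OpenCV 4.12 (cv2) and the standard library are available. Lean on these libraries where they do the work, as an engineer would, in place of code of your own. Each camera call takes 0.05 s, during which the arm holds its last target.

## Task

Find the bore size of the brass bush on the cork mat: slide it down over the stepped steel mandrel until it stops, and press it gently home so that the sprung mandrel just sinks under it (about 12 N; never bear on it with the bush with more than 20 N). Then let go of the bush, leaving it sitting on the step that stopped it, and slide the wooden marker to the line for that step. Leave the two bushes in the tray, and do not disturb the other things on the bench.

Things in the scene. Friction and masses are not known exactly. Their poses are not given: they have to be found in the camera images.
- gauge: White-painted wooden gauge board, 220 (its x) by 240 (its y) by 30 mm high, fixed. Origin: centre of its underside. It carries the upright steel mandrel at its x = +60, y = 0 mm, and along its line x = -60 mm a raised aluminium track (40 wide, 180 long, top 44 mm above the bench) with the wooden marker.
- line_23 (a point): Track-side end of the first of four dark lines on the board, between track and mandrel. The lines (3 mm wide) run along the gauge's x; each is as long as the diameter of its step: 23, 28, 33, 38 mm in this order towards the gauge's +y, 25 mm apart.
- mandrel (a joint): How far the mandrel has sunk on its spring, m: 0 at rest, 0.012 at the bottom stop. It starts to sink at about 6 N of downward load (a bush's weight counts) and takes about 1.8 N more per mm: about 10.5 N at 2.5 mm. The bush is pressed home when the mandrel has sunk over 2.5 mm with the bush on its step.
- mandrel_foot (a point): Centre of the mandrel's underside, 30 mm above the bench at rest; z up its axis; sinks with it. Going up: flange 48 mm across to z = 12; steps of diameter 38 (to z = 48), 33 (to 66), 28 (to 84), 23 (to 102), 18 mm (to 120); cone nose to 128. From each step's top a 45 degree cone 2.5 mm high leads to the next smaller step; a dark ring marks each step just below its cone.
- mandrel_top (a point): Tip of the mandrel, 6 mm across, 128 mm above mandrel_foot. A bush slid down passes the steps smaller than its bore and stops with its lower rim on the cone atop the first step larger than its bore (1.5 to 2 mm above that step's top height): that step is its size. Off centre it can catch on a cone earlier, short of its step.
- marker (a joint): Position of the wooden marker along its track, m: grows towards the gauge's +y, range 0 to 0.12; about 1.5 N of friction keeps it where it is left. It starts near 0. The lines stand at 0.030 (step of 23 mm diameter), 0.055 (28 mm), 0.080 (33 mm) and 0.105 (38 mm).
- marker_top (a point): Centre of the top of the marker, a dark wooden block 28 mm (gauge x) by 20 mm (gauge y), 40 mm tall, its top 84.5 mm above the bench; a small steel pointer on its mandrel side shows its middle. Axes as the gauge board's.
- mat: Round cork mat, 70 mm across, 5 mm thick, fixed on the bench; the bush to be gauged stands on it at the start. Origin: centre of its underside.
- tray: Low open wooden tray, 160 (its x) by 85 (its y) by 22 mm high, fixed; holds the other two bushes. Origin: centre of its underside.
- bush_a: Plain brass bush (short thick tube), 50 mm outside, 30 mm high, standing upright; weight 2.2 to 4.3 N. Origin: centre of its lower rim plane, z along its axis. The three bushes differ only in bore (24 to 36 mm, 1 mm of radial play on the largest step passed) and weight; any one of them stands on the mat, the other two in the tray.
- bush_b: Another bush, as bush_a but for its bore.
- bush_c: Another bush, as bush_a but for its bore.
- jar: Bystander: closed glass jar, 64 mm across, 85 mm tall. Origin: centre of its underside.
- screwdriver: Bystander: screwdriver, 190 mm long, lying flat along its x. Origin: under its middle.
- offcut: Bystander: wood offcut 70 by 130 by 28 mm, lying flat. Origin: centre of its underside.
Things that resemble listed ones, but are neither listed nor needed, are in the scene too. What is shaped like the bush_b but white is not meant.

How it is judged:
On the way, in this order (a step that is already met when the one before it is completed fails the run):
1. the bush is on the step that fits it and pressed home: the mandrel has sunk more than 2.5 mm under it (value of joint mandrel above 0.0025 m and ((z of bush_a in the frame of mandrel_foot between 0.0805 and 0.0895 m and horizontal distance between bush_a and mandrel_foot below 0.004 m and angle between bush_a's own z axis and vertical below 0.1 rad) or (z of bush_b in the frame of mandrel_foot between 0.0625 and 0.0715 m and horizontal distance between bush_b and mandrel_foot below 0.004 m and angle between bush_b's own z axis and vertical below 0.1 rad) or (z of bush_c in the frame of mandrel_foot between 0.0445 and 0.0535 m and horizontal distance between bush_c and mandrel_foot below 0.004 m and angle between bush_c's own z axis and vertical below 0.1 rad))), for 0.15 s.
2. with the bush on its step, the marker is at that step's line (((z of bush_a in the frame of mandrel_foot between 0.0805 and 0.0895 m and horizontal distance between bush_a and mandrel_foot below 0.004 m and angle between bush_a's own z axis and vertical below 0.1 rad and value of joint marker between 0.05 and 0.06 m) or (z of bush_b in the frame of mandrel_foot between 0.0625 and 0.0715 m and horizontal distance between bush_b and mandrel_foot below 0.004 m and angle between bush_b's own z axis and vertical below 0.1 rad and value of joint marker between 0.075 and 0.085 m) or (z of bush_c in the frame of mandrel_foot between 0.0445 and 0.0535 m and horizontal distance between bush_c and mandrel_foot below 0.004 m and angle between bush_c's own z axis and vertical below 0.1 rad and value of joint marker between 0.1 and 0.11 m))), for 0.2 s.
At the end, for the whole second after the job is handed in: The bush from the mat rests upright on the step that stops it (height and axis within 4 mm, tilt under 0.1 rad), the mandrel is back up (sunk under 1.5 mm), the marker is within 5 mm of that step's line, and the other two bushes stand in the tray (value of joint mandrel below 0.0015 m and velocity of joint marker below 0.01 m/s and ((z of bush_a in the frame of mandrel_foot between 0.0805 and 0.0895 m and horizontal distance between bush_a and mandrel_foot below 0.004 m and angle between bush_a's own z axis and vertical below 0.1 rad and value of joint marker between 0.05 and 0.06 m and linear speed of bush_a below 0.02 m/s and horizontal distance between each of bush_b, bush_c and tray below 0.07 m and z of each of bush_b, bush_c in the frame of tray below 0.02 m and angle between each of bush_b, bush_c's own z axis and vertical below 0.15 rad) or (z of bush_b in the frame of mandrel_foot between 0.0625 and 0.0715 m and horizontal distance between bush_b and mandrel_foot below 0.004 m and angle between bush_b's own z axis and vertical below 0.1 rad and value of joint marker between 0.075 and 0.085 m and linear speed of bush_b below 0.02 m/s and horizontal distance between each of bush_a, bush_c and tray below 0.07 m and z of each of bush_a, bush_c in the frame of tray below 0.02 m and angle between each of bush_a, bush_c's own z axis and vertical below 0.15 rad) or (z of bush_c in the frame of mandrel_foot between 0.0445 and 0.0535 m and horizontal distance between bush_c and mandrel_foot below 0.004 m and angle between bush_c's own z axis and vertical below 0.1 rad and value of joint marker between 0.1 and 0.11 m and linear speed of bush_c below 0.02 m/s and horizontal distance between each of bush_a, bush_b and tray below 0.07 m and z of each of bush_a, bush_b in the frame of tray below 0.02 m and angle between each of bush_a, bush_b's own z axis and vertical below 0.15 rad))); the robot touches nothing.
It fails at once if more than 22 N between a bush and the gauge (contact force between any of bush_a, bush_b, bush_c and gauge above 22 N).
It fails at once if jar, screwdriver or offcut moved by more than 30 mm (distance of any of jar, screwdriver, offcut from where it was at the start of the episode above 0.03 m).
It also fails if it takes over 58 s, if anything falls off the work surface, if the arm or the gripper's body presses on something with over 40 N, if the wrist force passes 120 N, or if a joint passes its speed limit or range.

## Working session

There is one attempt and no reset: what is moved stays moved. The work goes in short steps, Python scripts to look and compute and a tool call to move; the robot and the scene stay as the last step left them, time stands still between calls to the robot, and variables do not carry over. Pictures are saved under pics/ and viewed, and the job is handed in when it is done.

Besides the shell and the picture viewer there is one more tool, called after "Request:" by a JSON object that holds its "api" and its "payload". jog_arm: Moves the arm, as the interface text tells. Its arguments: {"type":"object","properties":{"deltas":{"type":"array"},"grip_force":{"type":"number"}},"required":["deltas"]}

```bash
ls; mkdir -p pics; python3 - <<'E'
from rig import env
import cv2,numpy as np
s=env.read_state();print(s['time'],s['tcp_pos'],s['orientation'],s['contact_force'],s['width'])
for c in ['side','top','wrist']:
    m=env.camera_model(c);print(c,np.round(m['camera_matrix'],1).tolist(),np.round(m['position'],4),np.round(m['rotation'],4).tolist(),[k for k in m])
    im=env.grab_frame(c);cv2.imwrite(f'pics/{c}0.png',im[:,:,::-1])
E
```

```text
pics
0.0 [ 0.24560622 -0.6011194   0.21970302] [-3.08089018e+00 -6.05066545e-01  5.76360245e-04] [ 0.28230645 -0.03564244  0.04027464] 0.08552010097166393
side [[500.9, 0.0, 279.2], [0.0, 500.9, 206.7], [0.0, 0.0, 1.0]] [ 0.3676 -0.8657  0.7138] [0.9428, -0.1409, -0.2994] ['camera_matrix', 'position', 'rotation']
top [[423.1, 0.0, 280.7], [0.0, 423.1, 207.7], [0.0, 0.0, 1.0]] [ 0.5158 -0.0731  1.0629] [0.0639, -0.1192, -1.5933] ['camera_matrix', 'position', 'rotation']
wrist [[325.2, 0.0, 276.2], [0.0, 325.2, 207.1], [0.0, 0.0, 1.0]] [ 0.3099 -0.5754  0.373 ] [-0.2498, 0.17, -1.1742] ['camera_matrix', 'position', 'rotation']
```

View pics/side0.png

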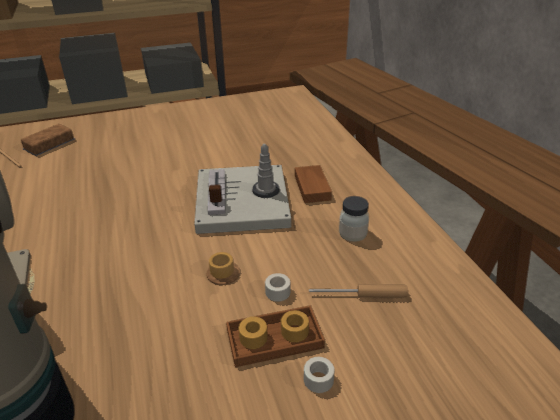

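View pics/top0.png

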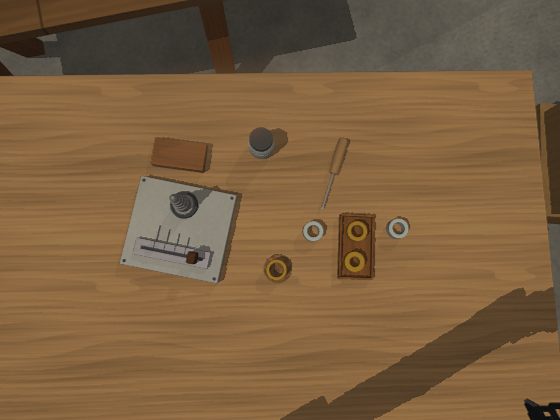

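View pics/wrist0.png

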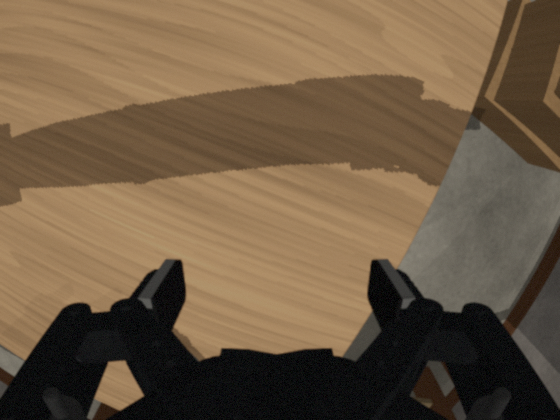

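The side view shows the gauge (mandrel top near 265,148; marker 215,193), the bush on the mat at (222,265), the tray with two bushes at (275,333), and white look-alikes at (278,288) and (319,374). In the top view the mat bush is at (277,268), the gauge around (180,228), and the tray at (356,245).

```bash
cat > h.py <<'E'
import numpy as np,cv2
from scipy.spatial.transform import Rotation as R
from scipy.optimize import least_squares
from rig import env
def cm(n): 
    m=env.camera_model(n);return np.array(m['camera_matrix']),np.array(m['position']),R.from_rotvec(m['rotation']).as_matrix()
def proj(n,P,m=None):
    K,p,Rm=m or cm(n);c=(np.atleast_2d(P)-p)@Rm; c=c*[1,-1,-1]
    if n=='wrist':
        return cv2.fisheye.distortPoints(np.ascontiguousarray((c[:,:2]/c[:,2:])[None]),K,np.zeros(4))[0]
    q=c@K.T;return q[:,:2]/q[:,2:]
def ray(n,uv,m=None):
    K,p,Rm=m or cm(n);x=(uv[0]-K[0,2])/K[0,0];y=(uv[1]-K[1,2])/K[1,1]
    if n=='wrist':
        r=np.hypot(x,y);d=np.array([x/r*np.sin(r),y/r*np.sin(r),np.cos(r)]) if r>1e-9 else np.array([0,0,1.])
    else: d=np.array([x,y,1.])
    d=Rm@(d*[1,-1,-1]);return p,d/np.linalg.norm(d)
def atz(n,uv,z,m=None):
    p,d=ray(n,uv,m);return p+d*(z-p[2])/d[2]
def tri(rays):
    A=np.zeros((3,3));b=np.zeros(3)
    for p,d in rays:
        M=np.eye(3)-np.outer(d,d);A+=M;b+=M@p
    x=np.linalg.solve(A,b);return x,[np.linalg.norm((np.eye(3)-np.outer(d,d))@(x-p)) for p,d in rays]
def crop(im,x,y,w,h,s,name):
    c=im[y:y+h,x:x+w,::-1];cv2.imwrite(name,cv2.resize(c,None,fx=s,fy=s,interpolation=cv2.INTER_CUBIC))
E
python3 - <<'E'
from h import *
for c in ['side','top']:
    im=env.grab_frame(c)
    if c=='side': crop(im,180,130,130,160,4,'pics/sc.png') if 0 else crop(im,180,135,150,150,4,'pics/sc.png')
    else: crop(im,110,170,190,125,4,'pics/tc.png')
    for t in ['bush_a','mat','gauge','mandrel','mandrel_top','marker','tray','line_23','jar']:
        print(c,t,[(np.round(d['bbox'],1).tolist(),round(d['conf'],2)) for d in env.find_in(c,t)])
print(env.read_state()['time'])
E
```

```text
side bush_a [([264.4, 274.0, 27.7, 26.1], 0.97), ([283.8, 311.5, 25.0, 28.1], 0.83), ([209.8, 252.7, 25.1, 25.5], 0.74), ([304.7, 357.5, 28.6, 33.7], 0.6), ([239.3, 313.2, 30.8, 34.6], 0.57)]
side mat [([207.9, 264.1, 31.7, 20.6], 0.79), ([307.6, 281.3, 102.2, 16.0], 0.66)]
side gauge [([254.0, 144.0, 21.6, 52.1], 0.7), ([193.5, 140.6, 95.7, 98.3], 0.58)]
side mandrel [([258.1, 145.4, 17.9, 45.5], 0.88)]
side mandrel_top [([256.0, 143.4, 21.1, 47.9], 0.91)]
side marker [([207.5, 182.9, 15.0, 21.0], 0.65)]
side tray [([229.4, 304.7, 96.0, 64.3], 0.9)]
side line_23 [([193.2, 144.6, 95.5, 91.8], 0.77)]
side jar [([340.3, 194.4, 29.5, 47.4], 0.95)]
top bush_a [([299.7, 221.7, 26.4, 18.7], 0.78), ([343.0, 249.3, 22.5, 20.5], 0.77), ([343.1, 222.1, 27.6, 18.6], 0.7), ([383.7, 214.9, 24.8, 25.9], 0.61), ([267.4, 260.1, 20.2, 20.2], 0.49)]
top mat [([264.0, 257.8, 26.9, 28.2], 0.7), ([170.7, 194.1, 23.3, 20.4], 0.66)]
top gauge [([119.5, 174.8, 116.7, 106.9], 0.95), ([167.8, 191.7, 26.2, 23.6], 0.62)]
top mandrel [([172.8, 194.2, 21.6, 16.9], 0.94)]
top mandrel_top [([167.6, 192.7, 28.9, 23.8], 0.97)]
top marker [([341.7, 223.2, 27.1, 17.3], 0.5), ([322.4, 140.5, 26.0, 69.0], 0.35)]
top tray [([338.6, 212.7, 36.1, 66.4], 0.72), ([342.3, 251.1, 21.9, 22.3], 0.37)]
top line_23 [([119.1, 174.9, 116.3, 107.7], 0.58)]
top jar [([246.1, 124.8, 27.6, 33.2], 0.83)]
1.15
```

View pics/sc.png

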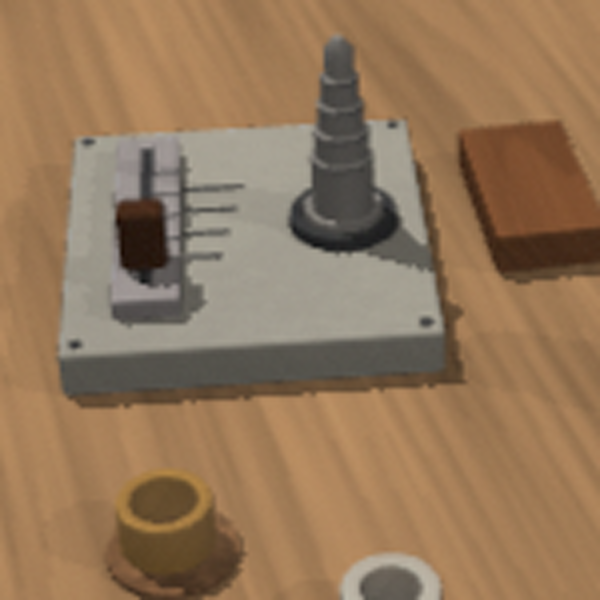

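View pics/tc.png

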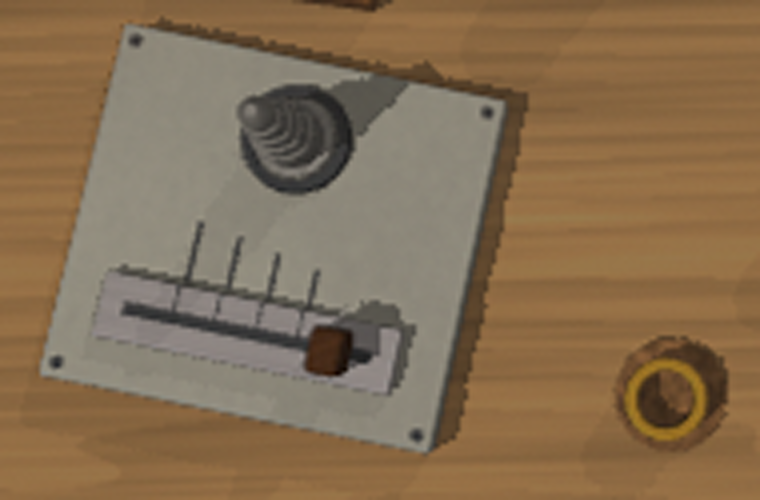

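The mat bush is the brass one at top (277,268) and side (222,265). It stands on brown cork, while the white ones at top (313,231) and (398,228) are look-alikes. Its bore looks large in the crop. Next I fit the poses from both views.

```bash
python3 - <<'E'
from h import *
T=lambda x,y:(110+x/4,170+y/4); S=lambda x,y:(180+x/4,135+y/4)
mt,ms=cm('top'),cm('side')
# board: gauge corners at z=.03
obs=[('top',T(127,27),(.11,.12)),('top',T(505,100),(.11,-.12)),('top',T(430,452),(-.11,-.12)),('top',T(40,374),(-.11,.12)),
 ('side',S(75,137),(-.11,.12)),('side',S(405,122),(.11,.12)),('side',S(442,336),(.11,-.12)),('side',S(62,358),(-.11,-.12))]
def f(p,which=None):
    out=[]
    for n,uv,(a,b) in obs:
        if which and n!=which: continue
        c,s=np.cos(p[2]),np.sin(p[2]);P=[p[0]+c*a-s*b,p[1]+s*a+c*b,p[3]]
        out+=list((proj(n,P,mt if n=='top' else ms)[0]-uv))
    return out
for w in [None,'top','side']:
    r=least_squares(f,[.6,.2,-.2,.03],args=(w,));print(w,np.round(r.x,4),np.round(r.fun,1))
p=least_squares(f,[.6,.2,-.2,.03]).x
c,s=np.cos(p[2]),np.sin(p[2]);print('mandrel pred',p[0]+c*.06,p[1]+s*.06)
print('tip',tri([ray('top',T(249,110),mt),ray('side',S(338,40),ms)]), atz('top',T(249,110),.158,mt))
# bush top rim centre
print('bush',tri([ray('top',T(665,401),mt),ray('side',S(165,500),ms)]),atz('top',T(665,401),.035,mt))
print('marker',tri([ray('top',T(328,351),mt),ray('side',S(141,207),ms)]))
for g in [(-.06,-.06),( -.06,.045)]:
    P=[p[0]+c*g[0]-s*g[1],p[1]+s*g[0]+c*g[1],.0845];print('marker ends',np.round(P,4),proj('top',P,mt),proj('side',P,ms))
for n,uv,z in [('jar',(261,135),.085),('off',(180,154),.028),('w1',(313,231),.03),('w2',(398,228),.03),('tray',(356,245),.02)]: print(n,atz('top',uv,z,mt))
E
```

```text
None [ 0.5914  0.1382 -0.2247  0.0244] [-0.4 -1.7  0.5 -0.6  0.1 -0.1 -0.3 -0.3 -0.8  0.7 -0.5 -0.3  0.4 -0.1
 -1.6  0.8]
top [ 0.5904  0.1401 -0.2222  0.0146] [-0.2 -0.5 -0.1  0.3 -0.1 -0.   0.4  0.2]
side [ 0.5956  0.1495 -0.2294  0.0169] [ 0.4  0.7 -0.1 -0.1  0.3 -0.5 -0.6  0. ]
mandrel pred 0.649939182595595 0.12487724073838971
tip (array([0.65048878, 0.12644646, 0.15227583]), [np.float64(0.0015083113738620303), np.float64(0.0015083113738619779)]) [0.64816817 0.1254998  0.158     ]
bush (array([ 0.48619865, -0.09654731,  0.03146688]), [np.float64(0.002294229248476833), np.float64(0.002294229248476859)]) [ 0.48404909 -0.0960614   0.035     ]
marker (array([0.5208632 , 0.09647922, 0.08291527]), [np.float64(0.0017849452105650667), np.float64(0.0017849452105649871)])
marker ends [0.5196 0.0931 0.0845] [[193.50072493 257.49609753]] [[214.17295553 187.08289853]]
marker ends [0.543  0.1955 0.0845] [[148.27582796 248.36864111]] [[214.66703741 163.71339046]]
jar [ 0.80403822 -0.06682576  0.085     ]
off [0.7757698  0.13529773 0.028     ]
w1 [ 0.57654099 -0.18859979  0.03      ]
w2 [ 0.57878454 -0.39928151  0.03      ]
tray [ 0.53990773 -0.29510367  0.02      ]
```

Request:
{"api": "jog_arm", "payload": {"deltas": [[1, 0, 0, 0, 0, 0, 0.122], [1, 0, 0, 0, 0, 0, 0.122], [1, 0, 0, 0, 0, 0, 0.122], [1, 0, 0, 0, 0, 0, 0.122], [1, 0, 0, 0, 0, 0, 0.122], [1, 0.8, -3.6, 0.4, 0, 0, 0], [1, 0.8, -3.6, 0.4, 0, 0, 0], [1, 0.8, -3.6, 0.4, 0, 0, 0], [1, 0.8, -3.6, 0.4, 0, 0, 0], [1, 0.8, -3.6, 0.4, 0, 0, 0], [1, 0.8, -3.6, 0.4, 0, 0, 0], [1, 0.8, -3.6, 0.4, 0, 0, 0], [1, 0.8, -3.6, 0.4, 0, 0, 0], [1, 0.8, -3.6, 0.4, 0, 0, 0], [1, 0.8, -3.6, 0.4, 0, 0, 0], [1, 0.8, -3.6, 0.4, 0, 0, 0], [1, 0.8, -3.6, 0.4, 0, 0, 0], [1, 0.8, -3.6, 0.4, 0, 0, 0], [1, 0.8, -3.6, 0.4, 0, 0, 0], [1, 0.8, -3.6, 0.4, 0, 0, 0]]}}

```text
time: 3.15
tcp_pos: [0.4827, -0.1001, 0.1607]
orientation: [3.122, -0.348, 0.001]
contact_force: [0.2, -0.3, 0.3]
width: 0.0857
```

```bash
cat >> h.py <<'E'
def st():
    s=env.read_state();M=R.from_rotvec(s['orientation']).as_matrix()
    print('t',round(s['time'],2),'tcp',np.round(s['tcp_pos'],4),'x',np.round(M[:,0],3),'y',np.round(M[:,1],3),'z',np.round(M[:,2],4),'F',np.round(s['contact_force'],2),'T',np.round(s['torque'],2),'w',round(s['width'],4));return np.array(s['tcp_pos']),M
E
python3 - <<'E'
from h import *
p,M=st();m=cm('wrist');print(m[1],m[2][:,2]);im=env.grab_frame('wrist');cv2.imwrite('pics/w1.png',im[:,:,::-1])
print([(d['bbox'],d['conf']) for d in env.find_in('wrist','bush_a')]);
print(proj('wrist',[.4862,-.0965,.035],m))
E
```

```text
t 3.15 tcp [ 0.4827 -0.1001  0.1607] x [ 0.975 -0.22   0.001] y [-0.22  -0.975 -0.   ] z [ 8.e-04 -1.e-04 -1.e+00] F [ 0.21 -0.3   0.3 ] T [-0.01 -0.02 -0.02] w 0.0857
[ 0.550329   -0.11676499  0.31394387] [ 0.27339872 -0.06174399  0.95991709]
[([500.4, 33.0, 44.0, 42.7], 0.91), ([246.5, 159.1, 52.6, 59.9], 0.89), ([421.7, 36.0, 55.9, 50.7], 0.84), ([429.8, 113.0, 52.4, 52.9], 0.76), ([321.3, 46.7, 58.7, 53.4], 0.57)]
[[269.85087384 191.41764747]]
```

View pics/w1.png

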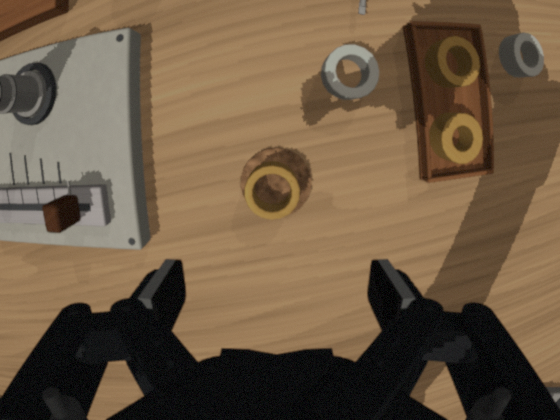

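The wrist view shows the brass bush on cork at about (272,191) with a thin wall, the gauge at the left, and the tray bushes (thicker walls) at (459,60) and (462,138). I'll confirm with a crop and measure the rim.

```bash
cat >> h.py <<'E'
def brass(im,box,lo=(18,120,110),hi=(32,255,255)):
    x,y,w,h=box;hsv=cv2.cvtColor(im[y:y+h,x:x+w],cv2.COLOR_RGB2HSV);m=cv2.inRange(hsv,lo,hi)
    return m
E
python3 - <<'E'
from h import *
im=cv2.imread('pics/w1.png')[:,:,::-1]
crop(im,232,140,80,90,6,'pics/w1c.png')
h=cv2.cvtColor(np.ascontiguousarray(im),cv2.COLOR_RGB2HSV);print(h[191,240:305:3].tolist())
E
```

```text
[[16, 109, 157], [15, 127, 108], [21, 137, 164], [20, 144, 163], [18, 153, 112], [16, 146, 68], [13, 129, 75], [14, 125, 86], [14, 126, 77], [15, 137, 69], [13, 121, 63], [13, 140, 69], [15, 129, 77], [14, 127, 88], [14, 123, 126], [14, 121, 141], [15, 132, 118], [19, 155, 115], [19, 141, 164], [19, 149, 156], [15, 130, 96], [14, 132, 106]]
```

View pics/w1c.png

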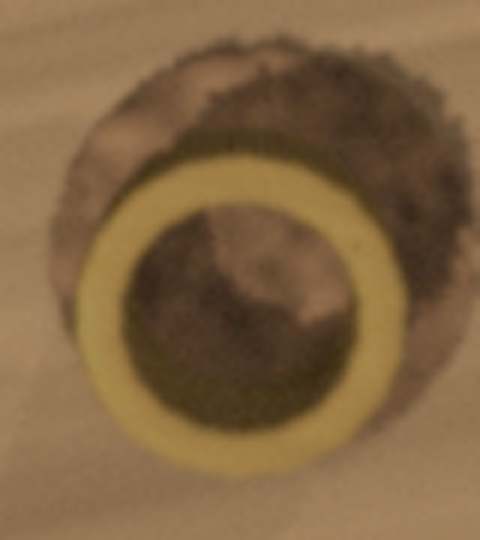

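Confirmed: the bore/outside ratio is about 0.71, so the bore is about 35–36 mm, and it is standing on cork. This is the mat bush (likely bush_c, 38 mm step).

```bash
python3 - <<'E'
from h import *
p,M=st();m=cm('wrist');uv=(271.9,192.4)
for z in (.03,.035,.04): print(z,atz('wrist',uv,z,m))
T=lambda x,y:(110+x/4,170+y/4); S=lambda x,y:(180+x/4,135+y/4)
x,r=tri([ray('wrist',uv,m),ray('side',S(165,500),cm('side')),ray('top',T(665,401),cm('top'))]);print(x,r)
# rim pixel scale check
P=atz('wrist',uv,.035,m)
for q in (P,x): print((q-p)@M*100)
a=proj('wrist',P+.025*M[:,1],m),proj('wrist',P-.025*M[:,1],m);print(a)
E
```

```text
t 3.25 tcp [ 0.4843 -0.0955  0.1602] x [ 0.977 -0.211  0.001] y [-0.211 -0.977 -0.003] z [ 0.0012  0.003  -1.    ] F [-0.45 -1.03  0.36] T [ 0.01 -0.03 -0.  ] w 0.0852
0.03 [ 0.48547166 -0.09274292  0.03      ]
0.035 [ 0.48664523 -0.09308289  0.035     ]
0.04 [ 0.48781881 -0.09342286  0.04      ]
[ 0.48607767 -0.09483018  0.03048534] [np.float64(0.0020977833154043075), np.float64(0.0027162591005567113), np.float64(0.0025425509172898476)]
[ 0.17413603 -0.24291848 12.51987034]
[ 0.15538169 -0.05871963 12.97074996]
(array([[300.23528891, 192.42730707]]), array([[243.6299807 , 192.44703991]]))
```

The arm was still settling when that picture was taken (the TCP moved 5 mm), so I'll measure again at rest.

```bash
cat >> h.py <<'E'
def ringfit(im,box):
    x,y,w,h=box;m=cv2.inRange(cv2.cvtColor(np.ascontiguousarray(im[y:y+h,x:x+w]),cv2.COLOR_RGB2HSV),(17,125,125),(30,255,255))
    m=cv2.morphologyEx(m,cv2.MORPH_OPEN,np.ones((2,2),np.uint8))
    n,l,s,c=cv2.connectedComponentsWithStats(m);k=1+np.argmax(s[1:,4]);m=(l==k).astype(np.uint8)
    cs,hi=cv2.findContours(m,cv2.RETR_CCOMP,cv2.CHAIN_APPROX_NONE)
    out=[]
    for q,hh in zip(cs,hi[0]):
        if len(q)>30:
            e=cv2.fitEllipse(q);out.append(('hole' if hh[3]>=0 else 'outer',np.round([e[0][0]+x,e[0][1]+y],2),np.round(e[1],1)))
    return out
E
python3 - <<'E'
from h import *
p,M=st();m=cm('wrist');im=env.grab_frame('wrist');cv2.imwrite('pics/w2.png',im[:,:,::-1]);p2,M=st()
b=[d for d in env.find_in('wrist','bush_a')];b=min(b,key=lambda d:abs(d['bbox'][0]-246)+abs(d['bbox'][1]-165))['bbox'];print(b)
box=[int(b[0]-12),int(b[1]-12),int(b[2]+24),int(b[3]+24)]
r=ringfit(im,box);print(r)
for k,uv,e in r: 
    P=atz('wrist',uv,.035,m);print(k,P,(P-p)@M*100)
x,rr=tri([ray('wrist',r[0][1],m),ray('side',(221.2,260),cm('side')),ray('top',(276.2,270.2),cm('top'))]);print(x,rr)
E
```

```text
t 3.25 tcp [ 0.4843 -0.0955  0.1602] x [ 0.977 -0.211  0.001] y [-0.211 -0.977 -0.003] z [ 0.0012  0.003  -1.    ] F [-0.45 -1.03  0.36] T [ 0.01 -0.03 -0.  ] w 0.0852
t 3.3 tcp [ 0.483  -0.0986  0.1604] x [ 0.977 -0.215  0.   ] y [-0.215 -0.977 -0.001] z [ 3.e-04  1.e-03 -1.e+00] F [-0.18 -1.24  0.21] T [-0.09 -0.   -0.03] w 0.0854
[252.3, 162.5, 51.4, 57.6]
[('outer', array([278.28, 194.17]), array([52.5, 54.7])), ('hole', array([278.31, 194.47]), array([39.3, 40.9]))]
outer [ 0.48388879 -0.09823971  0.035     ] [ 0.01997477  0.29327474 12.51864974]
hole [ 0.4836164  -0.09820832  0.035     ] [-7.30245165e-03  2.96058109e-01  1.25186441e+01]
[ 0.48525141 -0.09747793  0.03301227] [np.float64(0.001921667909769541), np.float64(0.0030298351710158983), np.float64(0.0018765075738995235)]
```

Request:
{"api": "jog_arm", "payload": {"deltas": [[1, 0, 0, 2, 0, 0, 0], [1, 0, 0, 2, 0, 0, 0], [1, 0, 0, 2, 0, 0, 0], [1, 0, 0, 0, 0, 0, 0], [1, 0, 0, 0, 0, 0, 0], [1, 0, 0, 0, 0, 0, 0]]}}

```text
time: 3.95
tcp_pos: [0.4824, -0.1024, 0.1016]
orientation: [3.122, -0.35, 0.003]
contact_force: [0.3, -0.1, -0.5]
width: 0.085
```

```bash
cat >> h.py <<'E'
def lookbush(n,name,near,z):
    p,M=st();m=cm('wrist');im=env.grab_frame('wrist');cv2.imwrite(name,im[:,:,::-1]);st()
    g=proj('wrist',near,m)[0];box=[int(g[0]-70),int(g[1]-70),140,140];box[0]=max(box[0],0);box[1]=max(box[1],0)
    r=ringfit(im,box);print(g,r)
    for k,uv,e in r:
        P=atz('wrist',uv,z,m);print(k,P,'tool cm',(P-p)@M*100)
    return r,m
E
python3 - <<'E'
from h import *
m0=None
r,m=lookbush('wrist','pics/w3.png',[.484,-.098,.035],.035)
E
```

```text
t 3.95 tcp [ 0.4824 -0.1024  0.1016] x [ 0.975 -0.222  0.002] y [-0.222 -0.975  0.   ] z [ 1.7e-03 -6.0e-04 -1.0e+00] F [ 0.25 -0.08 -0.47] T [-0.02  0.01 -0.01] w 0.085
t 4.0 tcp [ 0.4826 -0.1022  0.1017] x [ 0.975 -0.221  0.002] y [-0.221 -0.975  0.   ] z [ 2.e-03 -5.e-04 -1.e+00] F [ 0.92  0.07 -0.96] T [0.05 0.03 0.02] w 0.0856
[267.72723593 213.86547844] [('outer', array([268.17, 213.19]), array([63.8, 68.3])), ('hole', array([267.9 , 213.74]), array([48. , 50.3]))]
outer [ 0.48441878 -0.09842084  0.035     ] tool cm [ 0.09378771 -0.43339865  6.66406153]
hole [ 0.48406364 -0.09814081  0.035     ] tool cm [ 0.05295021 -0.45283354  6.66398429]
```

View pics/w3.png

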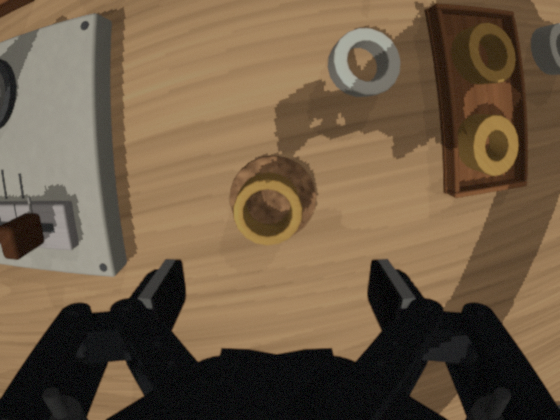

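The rim centre agrees from two heights: (0.484, -0.098), top at about 35 mm. I descend and grasp near the top of the bush, so the gripper body stays clear of the mandrel tip later.

Request:
{"api": "jog_arm", "payload": {"deltas": [[1, 0.07, -0.43, 1, 0, 0, 0], [1, 0, 0, 1.5, 0, 0, 0], [1, 0, 0, 1.5, 0, 0, 0], [1, 0, 0, 1.5, 0, 0, 0], [1, 0, 0, 0.7, 0, 0, 0], [1, 0, 0, 0, 0, 0, 0], [1, 0, 0, 0, 0, 0, 0]], "grip_force": 40}}

```text
time: 4.7
tcp_pos: [0.4838, -0.0974, 0.0389]
orientation: [3.122, -0.348, 0.001]
contact_force: [0.3, 0.5, 0.7]
width: 0.0852
```

```bash
python3 - <<'E'
from h import *
r,m=lookbush('wrist','pics/w4.png',[.484,-.098,.035],.035)
E
```

```text
t 4.7 tcp [ 0.4838 -0.0974  0.0389] x [ 0.975 -0.22   0.   ] y [-0.22  -0.975 -0.   ] z [ 5.e-04 -1.e-04 -1.e+00] F [0.29 0.5  0.66] T [-0.03 -0.05  0.07] w 0.0852
t 4.75 tcp [ 0.484  -0.0974  0.0391] x [ 0.975 -0.22   0.001] y [-0.22  -0.975 -0.   ] z [ 1.e-03 -2.e-04 -1.e+00] F [-0.25  0.15  0.14] T [ 0.04 -0.03  0.02] w 0.0853
[274.63790178 249.87800011] [('outer', array([275.9 , 251.07]), array([69.5, 85. ]))]
outer [ 0.48318175 -0.09849613  0.035     ] tool cm [-0.03742479  0.12140756  0.38525673]
```

View pics/w4.png

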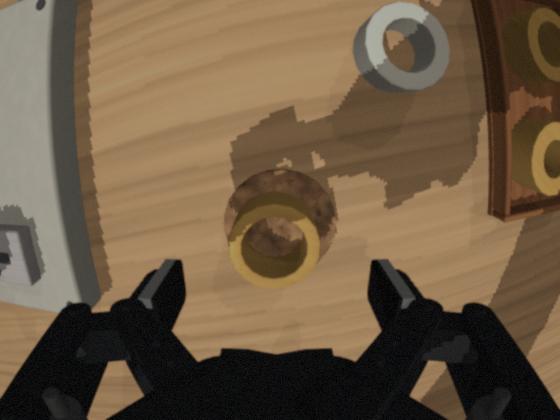

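The rim is centred at about (275,247) between the open fingers. Closing.

Request:
{"api": "jog_arm", "payload": {"deltas": [[0.4, 0, 0.1, 0, 0, 0, 0], [0.4, 0, 0, 0, 0, 0, 0], [0.2, 0, 0, 0, 0, 0, 0], [0.2, 0, 0, 0, 0, 0, 0], [0.2, 0, 0, 0, 0, 0, 0], [0.2, 0, 0, 0, 0, 0, 0], [0.2, 0, 0, 0, 0, 0, 0], [0.2, 0, 0, 0, 0, 0, 0]], "grip_force": 40}}

```text
time: 5.55
tcp_pos: [0.4833, -0.0984, 0.0386]
orientation: [-3.122, 0.348, 0.0]
contact_force: [0.6, 0.4, 0.4]
width: 0.0167
```

```bash
python3 - <<'E'
from h import *
r,m=lookbush('wrist','pics/w5.png',[.484,-.098,.035],.035)
E
```

```text
t 5.55 tcp [ 0.4833 -0.0984  0.0386] x [ 0.975 -0.22  -0.   ] y [-0.22  -0.975 -0.   ] z [-1.e-04  0.e+00 -1.e+00] F [0.59 0.43 0.41] T [-0.02 -0.02  0.01] w 0.0167
t 5.6 tcp [ 0.4833 -0.0984  0.0386] x [ 0.975 -0.22  -0.   ] y [-0.22  -0.975  0.   ] z [-0. -0. -1.] F [-0.12 -0.65  0.26] T [ 0.   -0.   -0.02] w 0.017
[272.55091985 249.62459005] [('outer', array([236.27, 238.42]), array([16.9, 44.9]))]
outer [ 0.49428118 -0.08094912  0.035     ] tool cm [ 0.68877737 -1.94439977  0.35940142]
```

View pics/w5.png

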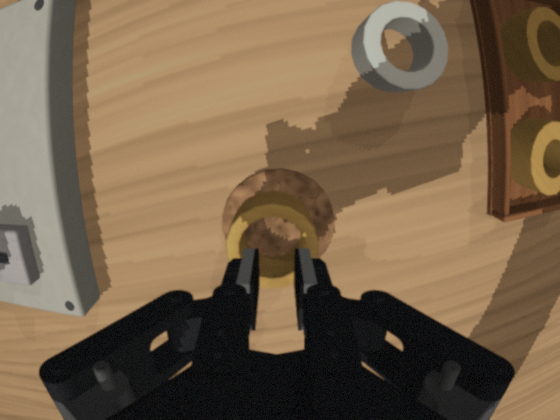

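The width fell to 17 mm, so the fingers closed without holding the bush. I need to see where the fingers really are.

```bash
python3 - <<'E'
from h import *
p,M=st();
for n in ('side','top'):
    im=env.grab_frame(n);g=proj(n,p)[0];print(n,g,proj(n,p+.025*M[:,2]),proj(n,p+.006*M[:,2]))
    crop(im,max(0,int(g[0]-60)),int(g[1]-60),120,120,5,f'pics/{n}6.png')
print('wrist',[proj('wrist',p+d*M[:,2]) for d in (0,.006,.025)])
E
```

```text
t 5.6 tcp [ 0.4833 -0.0984  0.0386] x [ 0.975 -0.22  -0.   ] y [-0.22  -0.975  0.   ] z [-0. -0. -1.] F [-0.12 -0.65  0.26] T [ 0.   -0.   -0.02] w 0.017
side [218.6414258  258.34118936] [[219.63275609 267.4930529 ]] [[218.88192689 260.56147174]]
top [277.26890694 270.58616302] [[277.01006328 270.26713315]] [[277.20563563 270.5081799 ]]
wrist [array([[273.53606852, 253.49339451]]), array([[273.62293045, 248.83939345]]), array([[273.86627319, 235.87240241]])]
```

View pics/side6.png

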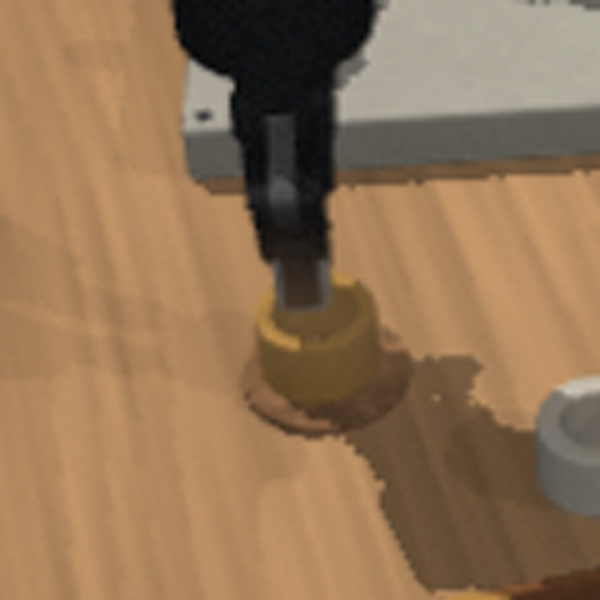

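View pics/top6.png

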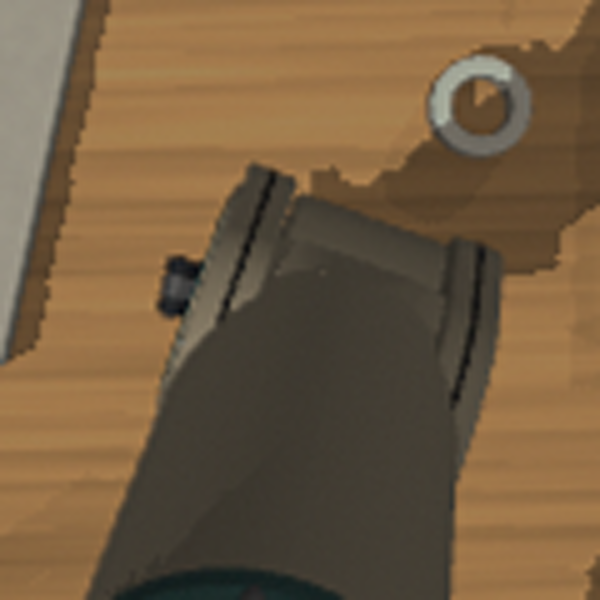

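The side crop shows the fingertips (bottom edge at about (219,260)) just at the rim, not around it. So the tips reach less far ahead of the TCP than stated. I'll quantify that.

```bash
python3 - <<'E'
from h import *
p,M=st();ms=cm('side');mw=cm('wrist')
for off in (0.008,.015,.02):
  print(off,[ (d,np.round(proj('side',p+off*M[:,1]+d*M[:,2],ms)[0],1).tolist(),np.round(proj('wrist',p+off*M[:,1]+d*M[:,2],mw)[0],1).tolist()) for d in (0,.005,.01,.015,.025)])
im=cv2.imread('pics/w5.png')[:,:,::-1];crop(im,205,180,140,110,5,'pics/w5c.png')
E
```

```text
t 5.7 tcp [ 0.4833 -0.0984  0.0386] x [ 0.975 -0.22   0.   ] y [-0.22  -0.975  0.   ] z [-0. -0. -1.] F [ 0.5   0.43 -0.02] T [ 0.03 -0.05 -0.  ] w 0.0174
0.008 [(0, [218.6, 261.0], [289.1, 253.5]), (0.005, [218.8, 262.8], [288.7, 249.6]), (0.01, [219.0, 264.7], [288.4, 245.9]), (0.015, [219.2, 266.5], [288.1, 242.4]), (0.025, [219.6, 270.1], [287.5, 235.9])]
0.015 [(0, [218.6, 263.3], [302.6, 253.4]), (0.005, [218.8, 265.2], [301.9, 249.5]), (0.01, [219.0, 267.0], [301.2, 245.8]), (0.015, [219.2, 268.8], [300.6, 242.3]), (0.025, [219.6, 272.5], [299.4, 235.8])]
0.02 [(0, [218.6, 265.0], [312.2, 253.3]), (0.005, [218.8, 266.8], [311.2, 249.4]), (0.01, [219.0, 268.7], [310.3, 245.8]), (0.015, [219.2, 270.5], [309.4, 242.3]), (0.025, [219.6, 274.2], [307.8, 235.8])]
```

View pics/w5c.png

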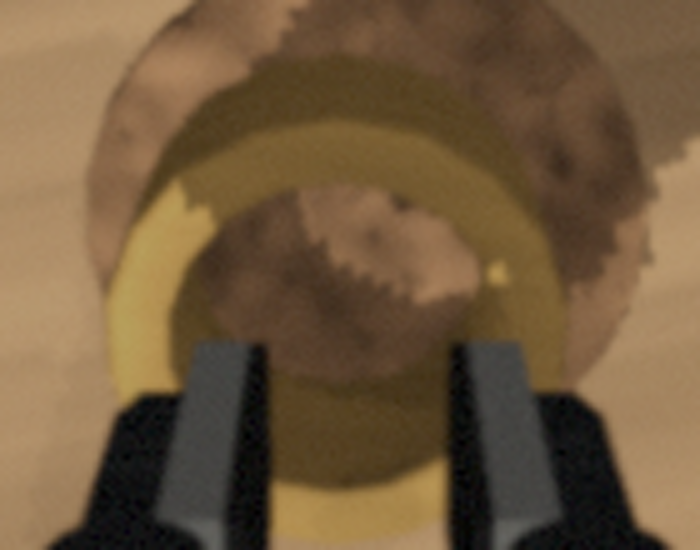

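```bash
python3 - <<'E'
from h import *
p,M=st();ms=cm('side');mw=cm('wrist')
for w in ((300,248.5),(309,248.5)):
  for s in ((223.6,259.8),(223,261)):
    x,r=tri([ray('wrist',w,mw),ray('side',s,ms)]);print(w,s,x,np.round(r,4),'tool mm',(x-p)@M*1000)
E
```

```text
t 5.7 tcp [ 0.4833 -0.0984  0.0386] x [ 0.975 -0.22   0.   ] y [-0.22  -0.975  0.   ] z [-0. -0. -1.] F [ 0.5   0.43 -0.02] T [ 0.03 -0.05 -0.  ] w 0.0174
(300, 248.5) (223.6, 259.8) [ 0.48873064 -0.11342181  0.04683023] [0.0021 0.0021] tool mm [ 8.61027505 13.43766927 -8.21636043]
(300, 248.5) (223, 261) [ 0.48736546 -0.1133333   0.04391636] [0.002 0.002] tool mm [ 7.25915687 13.65223898 -5.30249873]
(309, 248.5) (223.6, 259.8) [ 0.48857332 -0.11738776  0.04990353] [0.0016 0.0016] tool mm [  9.3310848   17.34076713 -11.28961458]
(309, 248.5) (223, 261) [ 0.48721223 -0.1173807   0.0470683 ] [0.0015 0.0015] tool mm [ 8.00191629 17.63388784 -8.45438228]
```

By triangulation the tips sit about 9 mm behind the reported TCP, not 25 mm ahead. That puts them about 12 mm above the rim, and the bush is untouched. I'll trust the cameras: open, go down about 2.5 cm and look again.

Request:
{"api": "jog_arm", "payload": {"deltas": [[1, 0, 0, 0, 0, 0, 0], [1, 0, 0, 0, 0, 0, 0], [1, 0, 0, 0, 0, 0, 0], [1, 0, 0, 0, 0, 0, 0], [1, 0, 0, 0.8, 0, 0, 0], [1, 0, 0, 0.8, 0, 0, 0], [1, 0, 0, 0.8, 0, 0, 0], [0.85, 0, 0, 0, 0, 0, 0], [0.85, 0, 0, 0, 0, 0, 0], [0.85, 0, 0, 0, 0, 0, 0]]}}

```text
time: 6.7
tcp_pos: [0.4834, -0.0984, 0.0146]
orientation: [3.122, -0.348, 0.0]
contact_force: [-0.6, 0.4, 0.3]
width: 0.073
```

```bash
python3 - <<'E'
from h import *
p,M=st();mw=cm('wrist');
im=env.grab_frame('wrist');cv2.imwrite('pics/w7.png',im[:,:,::-1])
im=env.grab_frame('side');crop(im,160,190,120,120,5,f'pics/s7.png')
print(proj('wrist',[.4842,-.0983,.035],mw))
E
```

```text
t 6.7 tcp [ 0.4834 -0.0984  0.0146] x [ 0.975 -0.22   0.   ] y [-0.22  -0.975  0.   ] z [ 1.e-04 -0.e+00 -1.e+00] F [-0.58  0.38  0.27] T [ 0.03  0.04 -0.04] w 0.073
[[272.43188919 270.30965155]]
```

View pics/s7.png

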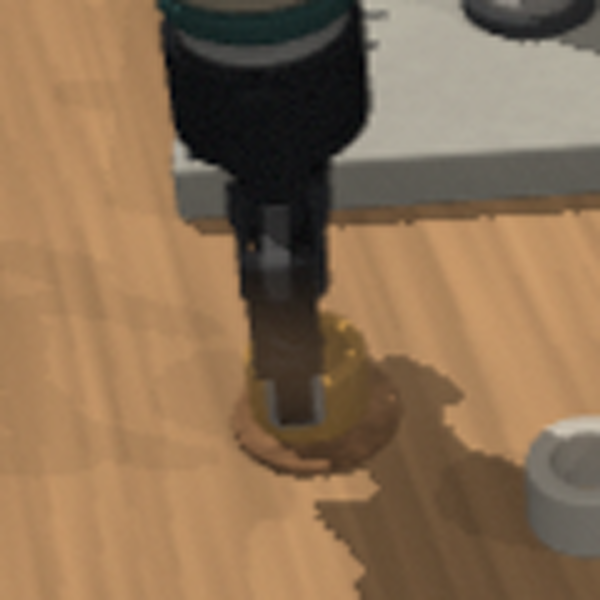

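View pics/w7.png

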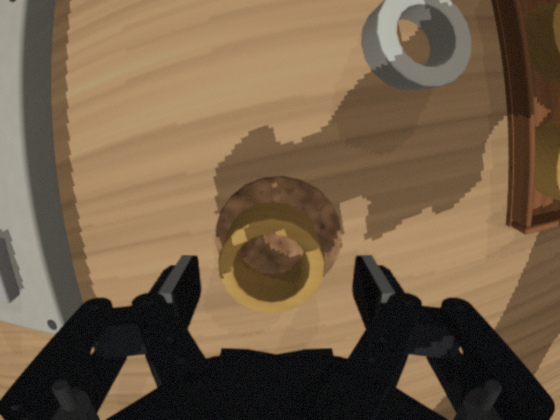

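```bash
python3 - <<'E'
from h import *
p,M=st();ms=cm('side');mw=cm('wrist')
for w in ((357,257),(372,257)):
    s=(224.4,274.8);x,r=tri([ray('wrist',w,mw),ray('side',s,ms)]);print(w,s,x,np.round(r,4),'tool mm',(x-p)@M*1000)
im=cv2.imread('pics/w7.png')[:,:,::-1];r=ringfit(im,(205,180,135,140));print(r)
for k,uv,e in r: P=atz('wrist',uv,.035,mw);print(k,P,(P-p)@M*100)
crop(im,140,180,270,180,2.9,'pics/w7c.png')
E
```

```text
t 6.8 tcp [ 0.4835 -0.0984  0.0149] x [ 0.975 -0.22   0.001] y [-0.22  -0.975 -0.   ] z [ 6.e-04 -1.e-04 -1.e+00] F [-0.1  -0.25  0.31] T [-0.01 -0.01  0.02] w 0.0723
(357, 257) (224.4, 274.8) [ 0.48253411 -0.1393046   0.03126739] [0.0027 0.0027] tool mm [  8.03561318  40.07240319 -16.4097503 ]
(372, 257) (224.4, 274.8) [ 0.48236021 -0.14512845  0.03604714] [0.0019 0.0019] tool mm [  9.15266213  45.79122691 -21.18894984]
[('outer', array([274.9 , 274.53]), array([70.4, 94.3]))]
outer [ 0.48183482 -0.09887543  0.035     ] [-0.15569375  0.07919673 -2.01472567]
```

View pics/w7c.png

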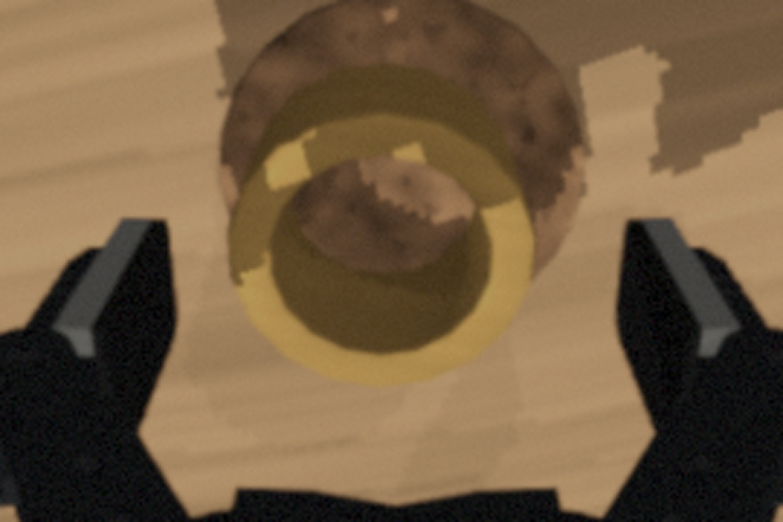

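Tips are now about 20 mm behind the TCP at 72 mm width, so they should be about 14 mm behind at 50 mm. I'll go down another 6.5 mm for about 12 mm of pad overlap, then close.

Request:
{"api": "jog_arm", "payload": {"deltas": [[0.85, 0, 0, 0.35, 0, 0, 0], [0.85, 0, 0, 0.3, 0, 0, 0], [0.7, 0, 0, 0, 0, 0, 0], [0.5, 0, 0, 0, 0, 0, 0], [0.5, 0, 0, 0, 0, 0, 0], [0.4, 0, 0, 0, 0, 0, 0], [0.4, 0, 0, 0, 0, 0, 0], [0.4, 0, 0, 0, 0, 0, 0]], "grip_force": 40}}

```text
time: 7.6
tcp_pos: [0.4833, -0.0981, 0.0084]
orientation: [-3.122, 0.348, 0.0]
contact_force: [-0.5, 2.7, 5.3]
width: 0.0485
```

```bash
python3 - <<'E'
from h import *
p,M=st()
im=env.grab_frame('wrist');crop(im,140,160,270,200,2.9,'pics/w8.png')
im=env.grab_frame('side');crop(im,160,190,120,120,5,f'pics/s8.png')
E
```

```text
t 7.6 tcp [ 0.4833 -0.0981  0.0084] x [ 0.975 -0.22  -0.   ] y [-0.22  -0.975 -0.   ] z [ 0.e+00  4.e-04 -1.e+00] F [-0.53  2.68  5.31] T [ 0.31  0.18 -0.05] w 0.0485
```

View pics/s8.png

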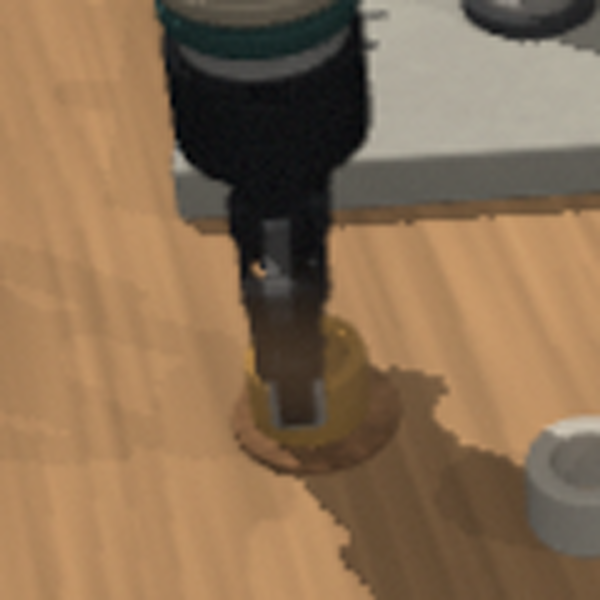

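View pics/w8.png

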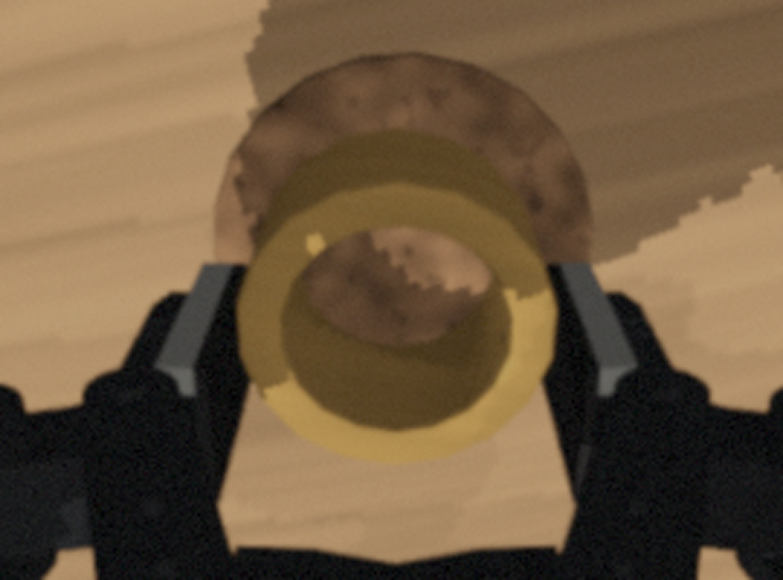

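Gripped (48.5 mm). The side view shows the pads around the bush's upper half. I'll lift and go to a point about 5 cm short of the mandrel for a clear look.

Request:
{"api": "jog_arm", "payload": {"deltas": [[0.4, 0, 0, -1, 0, 0, 0], [0.4, 0, 0, -3, 0, 0, 0], [0.4, 0, 0, -4, 0, 0, 0], [0.4, 0, 0, -4, 0, 0, 0], [0.4, 0, 0, -4, 0, 0, 0], [0.4, 0, 0, -4, 0, 0, 0], [0.4, 0.5, -2.5, 0, 0, 0, 0], [0.4, 0.8, -3.4, 0, 0, 0, 0], [0.4, 0.9, -3.4, 0, 0, 0, 0], [0.4, 0.9, -3.4, 0, 0, 0, 0], [0.4, 0.9, -3.4, 0, 0, 0, 0], [0.4, 0.9, -3.4, 0, 0, 0, 0], [0.4, 0.8, -3.4, 0, 0, 0, 0], [0.4, 0.6, -2.6, 0, 0, 0, 0], [0.4, 0, 0, 0, 0, 0, 0], [0.4, 0, 0, 0, 0, 0, 0], [0.4, 0, 0, 0, 0, 0, 0], [0.4, 0, 0, 0, 0, 0, 0]]}}

```text
time: 9.5
tcp_pos: [0.6006, 0.1347, 0.2083]
orientation: [3.121, -0.352, -0.0]
contact_force: [0.8, 0.5, -3.0]
width: 0.0482
```

```bash
python3 - <<'E'
from h import *
p,M=st();m=cm('wrist');im=env.grab_frame('wrist');cv2.imwrite('pics/w9.png',im[:,:,::-1]);st()
print(proj('wrist',[[.650,.126,.158],[.650,.126,.042]],m))
im=env.grab_frame('side');crop(im,170,90,140,140,4,f'pics/s9.png')
E
```

```text
t 9.5 tcp [0.6006 0.1347 0.2083] x [ 0.975 -0.223 -0.   ] y [-0.223 -0.975  0.001] z [-4.e-04 -9.e-04 -1.e+00] F [ 0.8   0.53 -3.02] T [0.01 0.03 0.03] w 0.0482
t 9.55 tcp [0.6007 0.135  0.2083] x [ 0.975 -0.222 -0.   ] y [-0.222 -0.975  0.001] z [-2.e-04 -6.e-04 -1.e+00] F [-1.58 -0.08 -3.78] T [ 0.   -0.02  0.02] w 0.0487
[[269.90193855 145.79045393]
 [272.06481251 134.43072733]]
```

View pics/s9.png

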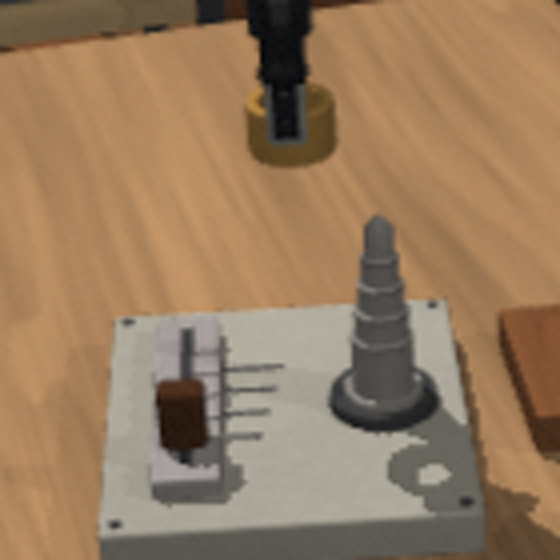

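View pics/w9.png

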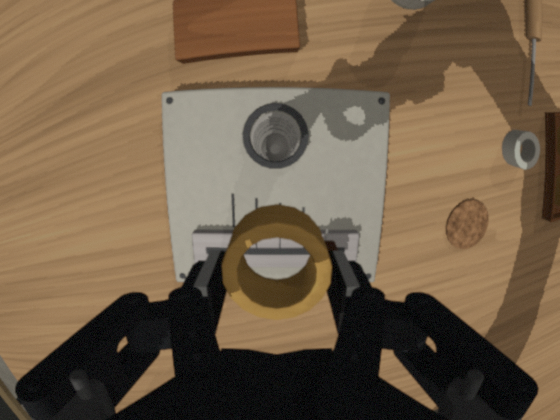

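Bush is held level. In the wrist view the mandrel tip is near (277,148), its flange near (276,135), and the bush rim around (276,262). Measuring in enlarged crops.

```bash
python3 - <<'E'
from h import *
im=cv2.imread('pics/w9.png')[:,:,::-1]
crop(im,235,95,85,80,8,'pics/w9a.png');crop(im,205,190,145,140,5,'pics/w9b.png')
E
```

```text
(no output)
```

View pics/w9a.png

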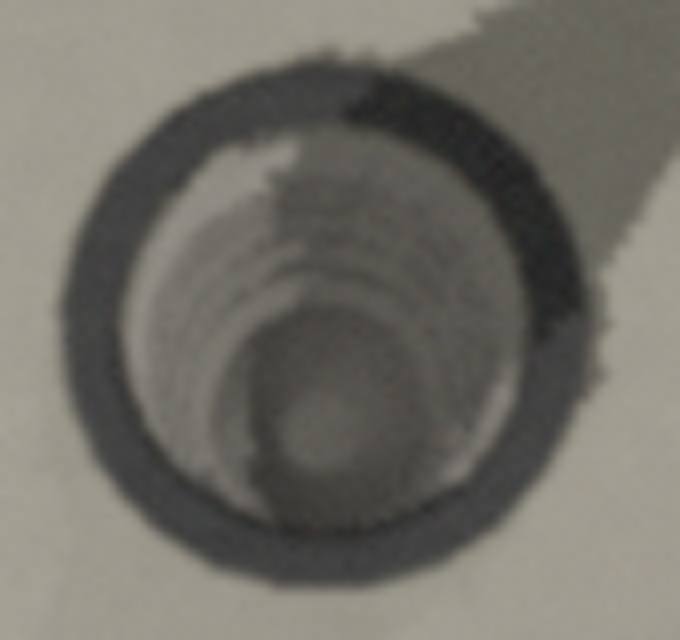

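View pics/w9b.png

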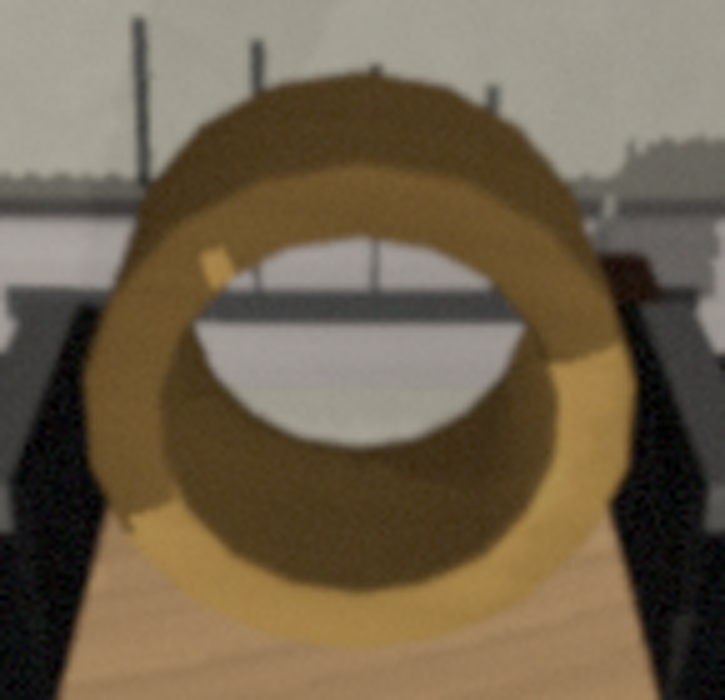

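```bash
cat >> h.py <<'E'
A=np.linspace(0,2*np.pi,180)
def circ(c,r): return np.c_[c[0]+r*np.cos(A),c[1]+r*np.sin(A),np.full(180,c[2])]
def ext(n,c,r,m):
    q=proj(n,circ(c,r),m);return np.array([q[:,0].min(),q[:,0].max(),q[:,1].min(),q[:,1].max()])
E
python3 - <<'E'
from h import *
p,M=st();m=cm('wrist')
B=lambda a:np.array([205+a[0]/5-.4,205+a[1]/5-.4,190+a[2]/5-.4,190+a[3]/5-.4])
o=B([85,635,165,648]);i=B([162,558,238,590]);lo=190+448/5-.4
f=lambda q:np.r_[ext('wrist',q[:3],.025,m)-o,ext('wrist',q[:3],q[3],m)-i,ext('wrist',[q[0],q[1],q[2]-.03],q[3],m)[3]-lo]
r=least_squares(f,[.6,.135,.23,.0175],x_scale=.01);print('bush',np.round(r.x,4),np.round(r.fun,1),'tool mm',(r.x[:3]-p)@M*1000)
C=lambda a:np.array([235+a[0]/8-.44,235+a[1]/8-.44,95+a[2]/8-.44,95+a[3]/8-.44])
fl=C([62,588,62,585]);
g=lambda q:ext('wrist',q,.024,m)-fl
r2=least_squares(g,[.65,.126,.042],x_scale=.01);print('flange',r2.x,r2.fun)
for z in (.158,): P=atz('wrist',(275.3,147.8),z,m);print('tip',P)
P=atz('wrist',(275.2,134.9),.042,m);print('flange at .042',P)
print('to go mm', (r2.x-r.x[:3])@M*1000,(P-r.x[:3])@M*1000,(atz('wrist',(275.3,147.8),.158,m)-r.x[:3])@M*1000)
E
```

```text
t 9.6 tcp [0.6008 0.1353 0.2084] x [ 0.975 -0.222  0.   ] y [-0.222 -0.975  0.   ] z [-0.e+00 -3.e-04 -1.e+00] F [ 0.19  0.42 -2.58] T [ 0.03 -0.01  0.04] w 0.0484
bush [0.6    0.1338 0.2308 0.0182] [ 0.2 -0.2  0.2  0.  -0.5  0.5  0.4  0.3 -1.1] tool mm [ -0.40766267   1.56087894 -22.47052378]
flange [0.65390397 0.1224881  0.12397748] [-0.07373615  0.07370698  0.07456105 -0.07439347]
tip [0.64824073 0.12360111 0.158     ]
flange at .042 [0.64914626 0.12378922 0.042     ]
to go mm [ 55.03727091  -0.93802209 106.86182625] [ 50.10521838  -1.17662714 188.83897607] [49.27001579 -0.75513645 72.83906167]
```

The dark ring measures about 64 mm, so it is a collar around the flange. The tip and flange centres agree at (0.6487, 0.1237), and the bush centre is (0.600, 0.134) with its lower rim at z ≈ 0.201. Move +49.7 mm in x and -1 mm in y, then check before lowering.

Request:
{"api": "jog_arm", "payload": {"deltas": [[0.4, 1, -0.1, 0, 0, 0, 0], [0.4, 1.5, 0, 0, 0, 0, 0], [0.4, 1.5, 0, 0, 0, 0, 0], [0.4, 0.97, 0, 0, 0, 0, 0], [0.4, 0, 0, 0, 0, 0, 0], [0.4, 0, 0, 0, 0, 0, 0], [0.4, 0, 0, 0, 0, 0, 0], [0.4, 0, 0, 0, 0, 0, 0]]}}

```text
time: 10.4
tcp_pos: [0.6491, 0.1269, 0.2082]
orientation: [-3.122, 0.347, 0.001]
contact_force: [-0.8, 0.0, -2.9]
width: 0.0484
```

```bash
python3 - <<'E'
from h import *
p,M=st();im=env.grab_frame('wrist');cv2.imwrite('pics/w10.png',im[:,:,::-1]);crop(im,205,190,145,140,5,'pics/w10b.png')
im=env.grab_frame('side');crop(im,210,80,110,140,5,f'pics/s10.png');im=env.grab_frame('top');crop(im,120,140,130,130,4,f'pics/t10.png')
E
```

```text
t 10.4 tcp [0.6491 0.1269 0.2082] x [ 0.976 -0.22  -0.001] y [-0.22  -0.976 -0.   ] z [-5.e-04  3.e-04 -1.e+00] F [-0.85  0.02 -2.89] T [-0.04 -0.02 -0.09] w 0.0484
```

View pics/s10.png

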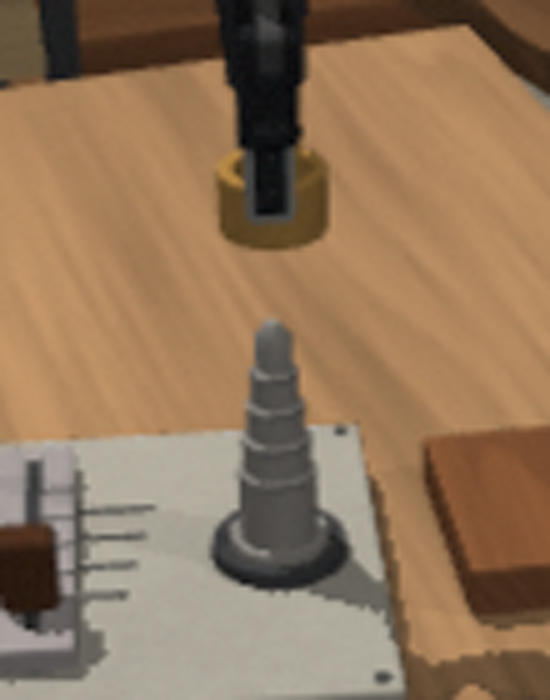

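View pics/w10b.png

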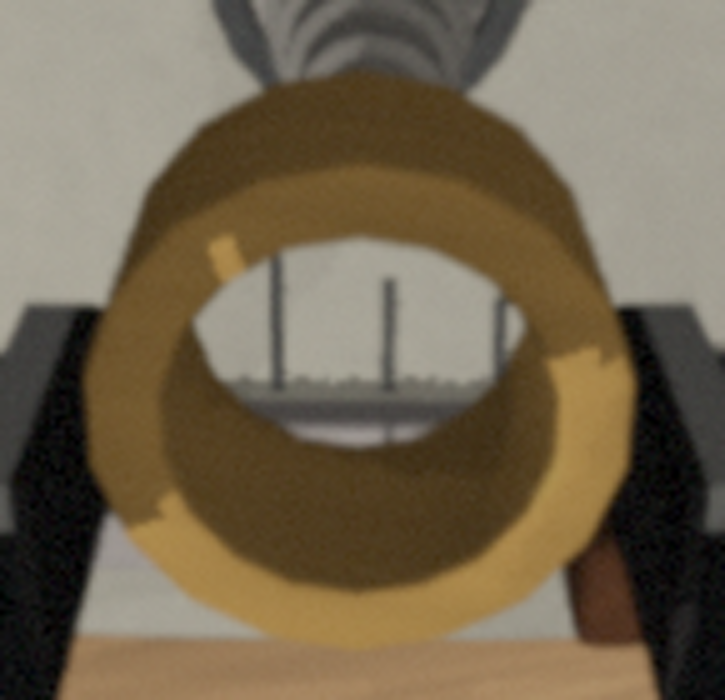

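View pics/t10.png

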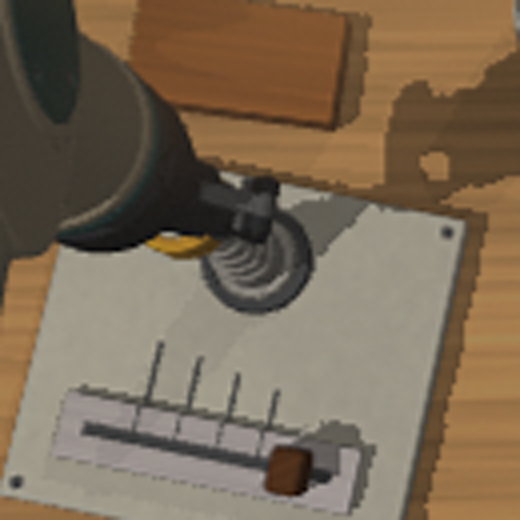

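```bash
python3 - <<'E'
from h import *
p,M=st();ms=cm('side')
# side: bush outer extents; mandrel axis
S=lambda x,y:np.array([210+x/5-.4,80+y/5-.4])
print('bush lower rim L/R/bottom obs',S(219,0)[0],S(329,0)[0],S(0,248)[1])
g=p+M@[-.0004,.0016,0]; 
for z in (.2008,.2308): print(ext('side',[g[0],g[1],z],.025,ms))
print('tip obs',S(273,322),'pred',proj('side',[[.6487,.1237,.158],[.6487,.1237,.078],[.6505,.1264,.158]],ms))
print('38step edges obs',S(241,490),S(318,490)); print(ext('side',[.6487,.1237,.078],.019,ms),ext('side',[.6487,.1237,.042],.024,ms),ext('side',[.6487,.1237,.03],.032,ms),'dark obs',S(211,0)[0],S(349,0)[0],S(0,590)[1])
E
```

```text
t 10.55 tcp [0.6494 0.1267 0.2083] x [ 0.975 -0.22  -0.   ] y [-0.22  -0.975 -0.   ] z [-0.e+00  1.e-04 -1.e+00] F [-0.11 -0.23 -2.27] T [-0.   -0.01 -0.04] w 0.048
bush lower rim L/R/bottom obs 253.4 275.40000000000003 129.2
[251.5795798  273.64094473 121.62955755 131.60730368]
[250.99722177 273.40368552 109.59258533 119.28347182]
tip obs [264.2 144. ] pred [[263.38911473 143.56316667]
 [264.37164336 173.01835522]
 [263.79621215 142.91245736]]
38step edges obs [257.8 177.6] [273.2 177.6]
[256.47747326 272.26336822 168.90628997 177.23688244] [254.98734985 274.58784054 180.25764729 191.00006167] [251.92705462 277.91649141 182.56741019 196.98438176] dark obs 251.79999999999998 279.40000000000003 197.6
```

The side view shows the bush over the mandrel within 1–2 mm. The play at this height is large (23 mm step in a 35 mm bore), so I lower 8 cm to just above the 28 mm step and look at the tip in the bore.

Request:
{"api": "jog_arm", "payload": {"deltas": [[0.4, 0, 0, 1, 0, 0, 0], [0.4, 0, 0, 1.5, 0, 0, 0], [0.4, 0, 0, 1.5, 0, 0, 0], [0.4, 0, 0, 1.5, 0, 0, 0], [0.4, 0, 0, 1.5, 0, 0, 0], [0.4, 0, 0, 1, 0, 0, 0], [0.4, 0, 0, 0, 0, 0, 0], [0.4, 0, 0, 0, 0, 0, 0], [0.4, 0, 0, 0, 0, 0, 0]]}}

```text
time: 11.45
tcp_pos: [0.6504, 0.1265, 0.1289]
orientation: [-3.122, 0.348, -0.003]
contact_force: [-0.2, -0.4, -3.2]
width: 0.0488
```

```bash
python3 - <<'E'
from h import *
p,M=st();im=env.grab_frame('wrist');cv2.imwrite('pics/w11.png',im[:,:,::-1]);crop(im,205,190,145,140,5,'pics/w11b.png');st()
im=env.grab_frame('side');cv2.imwrite('pics/s11f.png',im[:,:,::-1]);crop(im,210,100,110,120,6,f'pics/s11.png')
E
```

```text
t 11.45 tcp [0.6504 0.1265 0.1289] x [ 0.975 -0.22   0.002] y [-0.22  -0.975 -0.001] z [ 1.7e-03  3.0e-04 -1.0e+00] F [-0.19 -0.44 -3.22] T [ 0.03  0.04 -0.06] w 0.0488
t 11.5 tcp [0.6504 0.1266 0.129 ] x [ 0.975 -0.22   0.002] y [-0.22  -0.975 -0.001] z [ 1.8e-03  4.0e-04 -1.0e+00] F [ 0.14 -0.23 -2.54] T [-0.03 -0.    0.01] w 0.0485
```

View pics/s11.png

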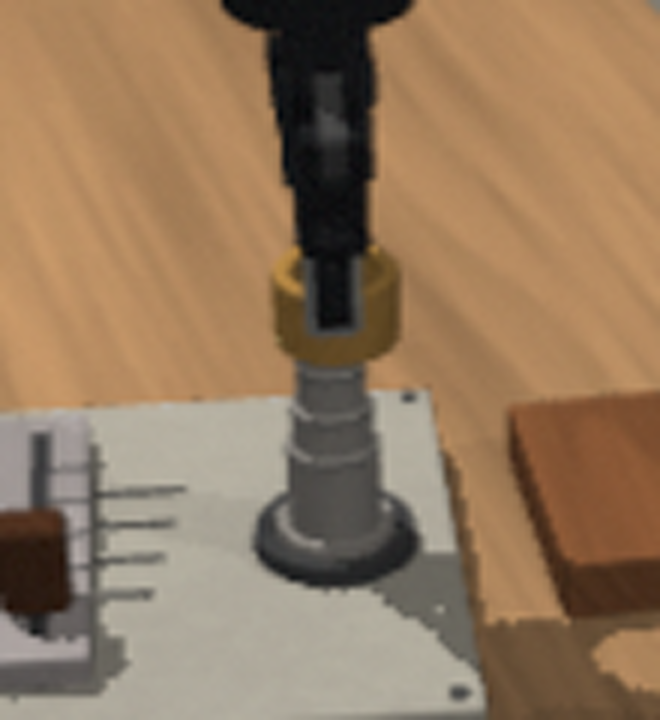

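View pics/w11b.png

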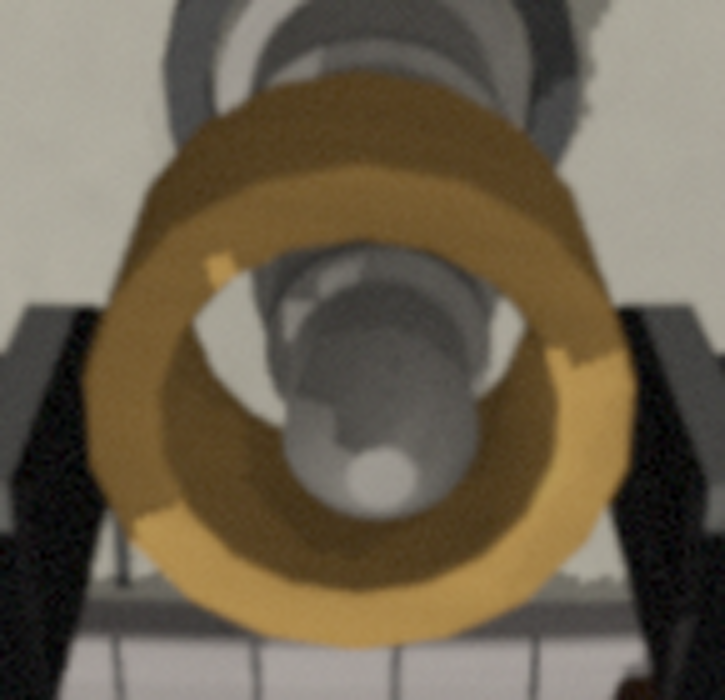

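```bash
python3 - <<'E'
from h import *
p,M=st();m=cm('wrist')
uv=(205+380.5/5-.4,190+478.5/5-.4)
b=p+M@[-.0004,.0016,-.0225]
print('bush top c',b)
for z in (.155,.158,.161):
    t=atz('wrist',uv,z,m);print(z,t,'mandrel-bush tool mm',((t-b)@M*1000)[:2], ext('wrist',[t[0],t[1],z],.003,m))
print('obs tip ext',205+345/5,205+416/5,190+445/5,190+512/5)
# 18 cylinder edge cols
print('18 step cols obs',205+283/5-.4,205+480/5-.4)
for z in (.15,.155):print(z,ext('wrist',[t[0],t[1],z],.009,m))
E
```

```text
t 11.55 tcp [0.6503 0.1266 0.129 ] x [ 0.975 -0.22   0.002] y [-0.22  -0.975 -0.001] z [ 1.7e-03  4.0e-04 -1.0e+00] F [-0.21 -1.07 -2.48] T [ 0.04 -0.06 -0.01] w 0.0481
bush top c [0.64951488 0.12507394 0.15152643]
0.155 [0.64566188 0.12409476 0.155     ] mandrel-bush tool mm [-3.53696878  1.80187693] [274.00039727 287.39671262 279.49569501 290.98755292]
0.158 [0.64736188 0.12375699 0.158     ] mandrel-bush tool mm [-1.79969279  1.75433582] [273.83869089 287.5582434  279.35416608 291.12336749]
0.161 [0.64906187 0.12341923 0.161     ] mandrel-bush tool mm [-0.0624168  1.7067947] [273.66898655 287.7277581  279.20556354 291.26582631]
obs tip ext 274.0 288.2 279.0 292.4
18 step cols obs 261.20000000000005 300.6
0.15 [260.74164804 300.06962715 255.59185994 290.13675435]
0.155 [260.24715256 300.81029673 260.41727459 295.70209714]
```

Both views agree: the bush should move about 2 mm in -x (tool) and 1.7 mm in +y.

Request:
{"api": "jog_arm", "payload": {"deltas": [[0.4, -0.2, 0.17, 0, 0, 0, 0], [0.4, 0, 0, 0, 0, 0, 0], [0.4, 0, 0, 0, 0, 0, 0], [0.4, 0, 0, 0, 0, 0, 0]]}}

```text
time: 11.95
tcp_pos: [0.6474, 0.1253, 0.1282]
orientation: [-3.122, 0.348, -0.0]
contact_force: [-0.0, -0.0, -2.5]
width: 0.0484
```

```bash
python3 - <<'E'
from h import *
p,M=st();im=env.grab_frame('wrist');cv2.imwrite('pics/w12.png',im[:,:,::-1]);crop(im,205,190,145,140,5,'pics/w12b.png');st()
im=env.grab_frame('side');cv2.imwrite('pics/s12f.png',im[:,:,::-1]);crop(im,240,130,50,75,10,f'pics/s12.png')
E
```

```text
t 11.95 tcp [0.6474 0.1253 0.1282] x [ 0.975 -0.22   0.   ] y [-0.22  -0.975 -0.   ] z [ 3.e-04  1.e-04 -1.e+00] F [-0.04 -0.02 -2.45] T [-0.02 -0.04  0.02] w 0.0484
t 12.0 tcp [0.6474 0.1253 0.1282] x [ 0.975 -0.22   0.   ] y [-0.22  -0.975 -0.   ] z [ 2.e-04  1.e-04 -1.e+00] F [ 0.06 -0.53 -3.57] T [ 0.01  0.02 -0.05] w 0.0483
```

View pics/s12.png

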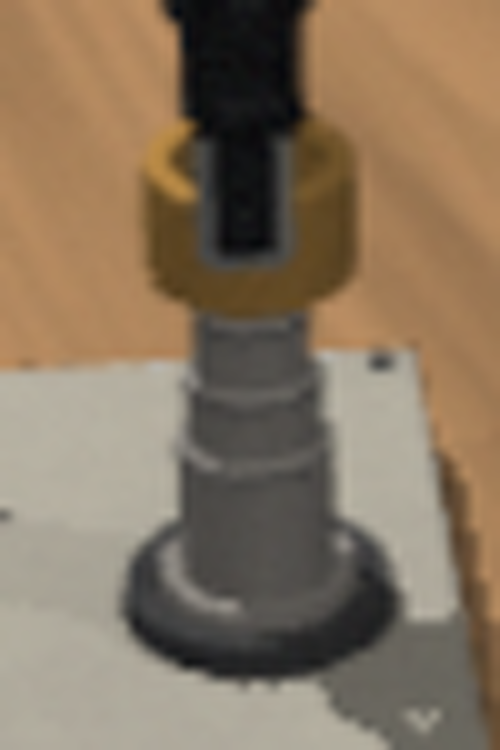

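View pics/w12b.png

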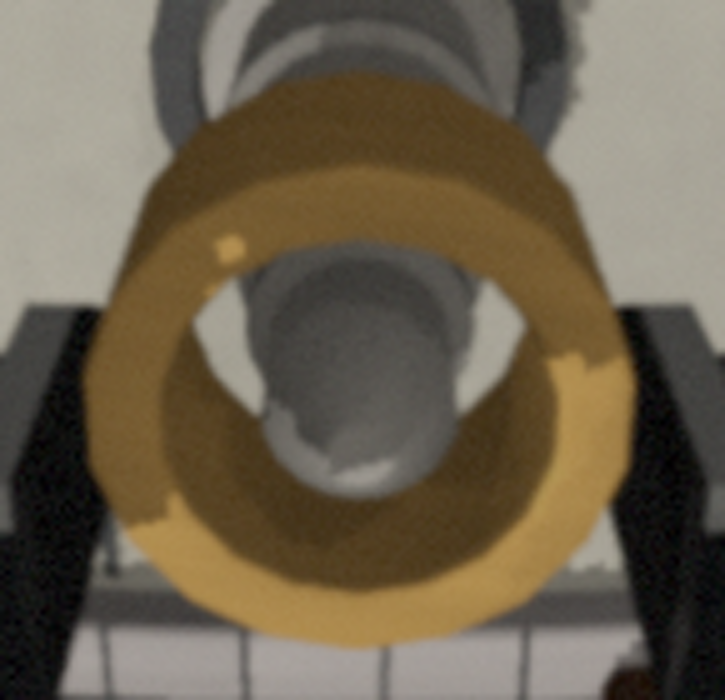

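Now centred: the 18 mm step spans 262–460 against a bore centre of 360, and in the side view the bush is at 250 against an axis at 249.5. Lowering 2 cm to just above the 33 mm cone.

Request:
{"api": "jog_arm", "payload": {"deltas": [[0.4, 0, 0, 0.7, 0, 0, 0], [0.4, 0, 0, 0.7, 0, 0, 0], [0.4, 0, 0, 0.6, 0, 0, 0], [0.4, 0, 0, 0, 0, 0, 0], [0.4, 0, 0, 0, 0, 0, 0], [0.4, 0, 0, 0, 0, 0, 0]]}}

```text
time: 12.65
tcp_pos: [0.6476, 0.1252, 0.1083]
orientation: [-3.122, 0.348, -0.001]
contact_force: [1.4, 0.4, -3.3]
width: 0.0484
```

```bash
python3 - <<'E'
from h import *
p,M=st();im=env.grab_frame('wrist');cv2.imwrite('pics/w13.png',im[:,:,::-1]);crop(im,205,190,145,140,5,'pics/w13b.png');st()
im=env.grab_frame('side');cv2.imwrite('pics/s13f.png',im[:,:,::-1]);crop(im,240,130,50,75,10,f'pics/s13.png')
E
```

```text
t 12.65 tcp [0.6476 0.1252 0.1083] x [ 0.975 -0.22   0.001] y [-0.22  -0.975 -0.   ] z [ 6.e-04  0.e+00 -1.e+00] F [ 1.37  0.39 -3.25] T [-0.02  0.03 -0.03] w 0.0484
t 12.7 tcp [0.6477 0.1253 0.1084] x [ 0.975 -0.22   0.001] y [-0.22  -0.975 -0.   ] z [ 7.e-04  1.e-04 -1.e+00] F [ 0.48  0.11 -1.6 ] T [-0.02 -0.02  0.  ] w 0.0483
```

View pics/s13.png

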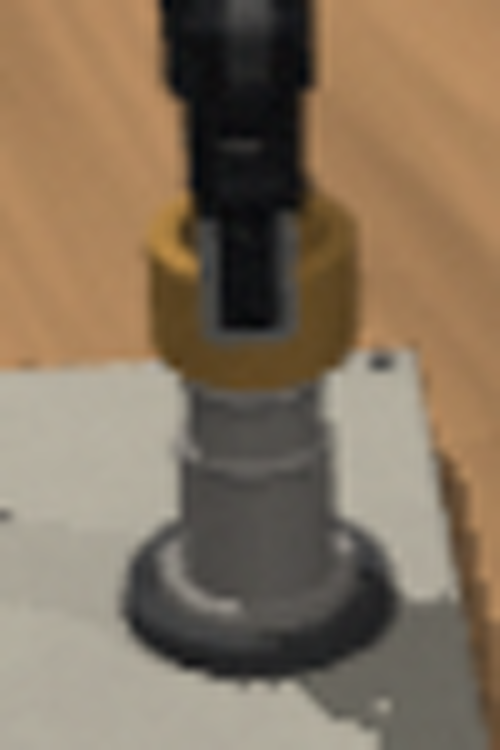

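View pics/w13b.png

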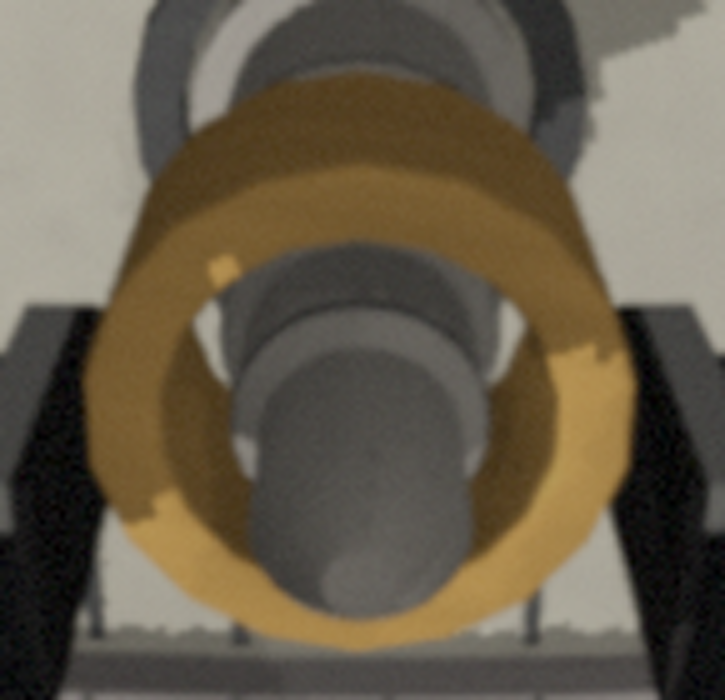

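Request:
{"api": "jog_arm", "payload": {"deltas": [[0.4, -0.06, 0.02, 0, 0, 0, 0], [0.4, 0, 0, 0.3, 0, 0, 0], [0.4, 0, 0, 0.3, 0, 0, 0], [0.4, 0, 0, 0, 0, 0, 0], [0.4, 0, 0, 0, 0, 0, 0]]}}

```text
time: 13.25
tcp_pos: [0.6466, 0.1252, 0.1019]
orientation: [3.122, -0.348, -0.001]
contact_force: [0.3, 0.3, -2.6]
width: 0.0487
```

```bash
python3 - <<'E'
from h import *
p,M=st();im=env.grab_frame('wrist');st()
E
```

```text
t 13.25 tcp [0.6466 0.1252 0.1019] x [ 0.975 -0.22  -0.   ] y [-0.22  -0.975  0.   ] z [-4.e-04 -1.e-04 -1.e+00] F [ 0.29  0.33 -2.65] T [-0.01 -0.05  0.05] w 0.0487
t 13.3 tcp [0.6467 0.1252 0.1021] x [ 0.975 -0.22  -0.   ] y [-0.22  -0.975  0.   ] z [-1.e-04 -0.e+00 -1.e+00] F [-0.34  0.31 -2.19] T [-0.01 -0.   -0.  ] w 0.0486
```

No contact, and the rim is below the 33 mm cone. Continue 10 mm in small steps.

Request:
{"api": "jog_arm", "payload": {"deltas": [[0.4, 0, 0, 0.3, 0, 0, 0], [0.4, 0, 0, 0.3, 0, 0, 0], [0.4, 0, 0, 0.2, 0, 0, 0], [0.4, 0, 0, 0.2, 0, 0, 0], [0.4, 0, 0, 0, 0, 0, 0], [0.4, 0, 0, 0, 0, 0, 0]]}}

```text
time: 13.9
tcp_pos: [0.6467, 0.1252, 0.0921]
orientation: [3.122, -0.348, 0.0]
contact_force: [0.1, -0.2, -3.2]
width: 0.0485
```

```bash
python3 - <<'E'
from h import *
p,M=st();im=env.grab_frame('wrist');cv2.imwrite('pics/w14.png',im[:,:,::-1]);crop(im,205,150,145,180,4,'pics/w14b.png');st()
im=env.grab_frame('side');cv2.imwrite('pics/s14f.png',im[:,:,::-1]);crop(im,235,100,60,105,7,f'pics/s14.png')
E
```

```text
t 13.9 tcp [0.6467 0.1252 0.0921] x [ 0.975 -0.22   0.   ] y [-0.22  -0.975  0.   ] z [ 0. -0. -1.] F [ 0.12 -0.2  -3.17] T [0.02 0.01 0.02] w 0.0485
t 13.95 tcp [0.6468 0.1252 0.0922] x [ 0.975 -0.22   0.   ] y [-0.22  -0.975 -0.   ] z [ 2.e-04 -0.e+00 -1.e+00] F [ 0.33  0.31 -3.18] T [-0.03  0.   -0.01] w 0.0487
```

View pics/s14.png

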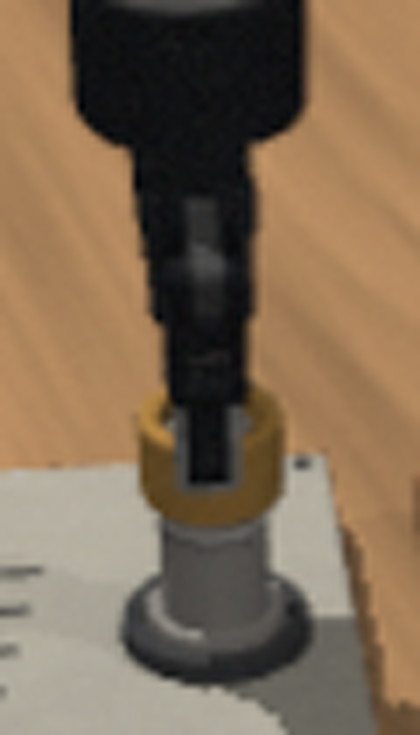

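View pics/w14b.png

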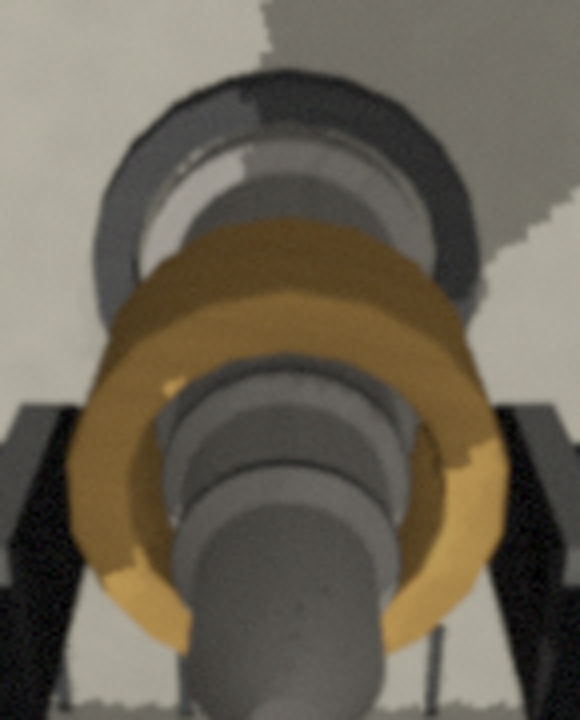

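Request:
{"api": "jog_arm", "payload": {"deltas": [[0.4, 0, 0, 0.15, 0, 0, 0], [0.4, 0, 0, 0.15, 0, 0, 0], [0.4, 0, 0, 0, 0, 0, 0], [0.4, 0, 0, 0, 0, 0, 0]]}}

```text
time: 14.4
tcp_pos: [0.6466, 0.1252, 0.089]
orientation: [3.122, -0.348, -0.0]
contact_force: [-0.7, -0.4, -3.9]
width: 0.0486
```

Request:
{"api": "jog_arm", "payload": {"deltas": [[0.4, 0, 0, 0.1, 0, 0, 0], [0.4, 0, 0, 0, 0, 0, 0], [0.4, 0, 0, 0, 0, 0, 0]]}}

```text
time: 14.7
tcp_pos: [0.6467, 0.1252, 0.0881]
orientation: [3.122, -0.348, -0.0]
contact_force: [-0.1, 0.8, -2.5]
width: 0.0481
```

Request:
{"api": "jog_arm", "payload": {"deltas": [[0.4, 0, 0, 0.1, 0, 0, 0], [0.4, 0, 0, 0, 0, 0, 0], [0.4, 0, 0, 0, 0, 0, 0]]}}

```text
time: 15.0
tcp_pos: [0.6467, 0.1252, 0.0871]
orientation: [3.122, -0.348, -0.0]
contact_force: [-0.3, -1.0, -2.8]
width: 0.0483
```

Request:
{"api": "jog_arm", "payload": {"deltas": [[0.4, 0, 0, 0.1, 0, 0, 0], [0.4, 0, 0, 0, 0, 0, 0], [0.4, 0, 0, 0, 0, 0, 0]]}}

```text
time: 15.3
tcp_pos: [0.6466, 0.1252, 0.086]
orientation: [3.122, -0.348, -0.0]
contact_force: [-0.6, -0.4, -1.8]
width: 0.0484
```

Request:
{"api": "jog_arm", "payload": {"deltas": [[0.4, 0, 0, 0.1, 0, 0, 0], [0.4, 0, 0, 0, 0, 0, 0], [0.4, 0, 0, 0, 0, 0, 0]]}}

```text
time: 15.6
tcp_pos: [0.6467, 0.1252, 0.0851]
orientation: [3.122, -0.348, -0.0]
contact_force: [0.2, 0.0, -2.1]
width: 0.0487
```

Request:
{"api": "jog_arm", "payload": {"deltas": [[0.4, 0, 0, 0.1, 0, 0, 0], [0.4, 0, 0, 0, 0, 0, 0], [0.4, 0, 0, 0, 0, 0, 0]]}}

```text
time: 15.9
tcp_pos: [0.6467, 0.1252, 0.0841]
orientation: [3.122, -0.348, -0.0]
contact_force: [0.3, 0.0, -2.6]
width: 0.0486
```

```bash
python3 - <<'E'
from h import *
p,M=st();im=env.grab_frame('side');cv2.imwrite('pics/s15f.png',im[:,:,::-1]);crop(im,240,130,50,75,10,f'pics/s15.png');st()
E
```

```text
t 15.9 tcp [0.6467 0.1252 0.0841] x [ 0.975 -0.22  -0.   ] y [-0.22  -0.975  0.   ] z [-0. -0. -1.] F [ 0.29  0.03 -2.62] T [0.   0.06 0.05] w 0.0486
t 15.95 tcp [0.6467 0.1252 0.0841] x [ 0.975 -0.22  -0.   ] y [-0.22  -0.975 -0.   ] z [-0.  0. -1.] F [-0.16 -0.63 -2.39] T [ 0.05 -0.03  0.02] w 0.0488
```

View pics/s15.png

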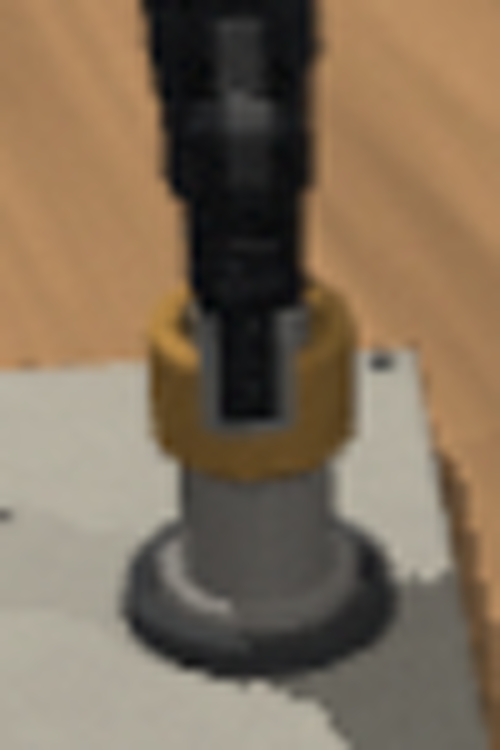

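The rim is now close to the top of the 38 mm step, with no contact force yet. Continuing.

Request:
{"api": "jog_arm", "payload": {"deltas": [[0.4, 0, 0, 0.1, 0, 0, 0], [0.4, 0, 0, 0, 0, 0, 0], [0.4, 0, 0, 0, 0, 0, 0]]}}

```text
time: 16.25
tcp_pos: [0.6467, 0.1252, 0.0831]
orientation: [-3.122, 0.348, 0.0]
contact_force: [-0.2, 0.6, -1.8]
width: 0.0485
```

Request:
{"api": "jog_arm", "payload": {"deltas": [[0.4, 0, 0, 0.1, 0, 0, 0], [0.4, 0, 0, 0, 0, 0, 0], [0.4, 0, 0, 0, 0, 0, 0]]}}

```text
time: 16.55
tcp_pos: [0.647, 0.1253, 0.0826]
orientation: [-3.122, 0.348, -0.001]
contact_force: [0.1, 0.1, 2.3]
width: 0.0483
```

Contact: the force went from about -2.5 to +2.3 N. Pressing on in 1 mm increments.

Request:
{"api": "jog_arm", "payload": {"deltas": [[0.4, 0, 0, 0.05, 0, 0, 0], [0.4, 0, 0, 0.05, 0, 0, 0], [0.4, 0, 0, 0, 0, 0, 0], [0.4, 0, 0, 0, 0, 0, 0]]}}

```text
time: 16.95
tcp_pos: [0.647, 0.1252, 0.0815]
orientation: [-3.122, 0.348, -0.001]
contact_force: [-1.2, 0.0, 5.1]
width: 0.0483
```

Request:
{"api": "jog_arm", "payload": {"deltas": [[0.4, 0, 0, 0.05, 0, 0, 0], [0.4, 0, 0, 0.05, 0, 0, 0], [0.4, 0, 0, 0, 0, 0, 0], [0.4, 0, 0, 0, 0, 0, 0]]}}

```text
time: 17.35
tcp_pos: [0.6471, 0.1252, 0.0807]
orientation: [-3.122, 0.348, -0.001]
contact_force: [-0.9, 0.3, 6.5]
width: 0.0485
```

Request:
{"api": "jog_arm", "payload": {"deltas": [[0.4, 0, 0, 0.05, 0, 0, 0], [0.4, 0, 0, 0.05, 0, 0, 0], [0.4, 0, 0, 0.03, 0, 0, 0], [0.4, 0, 0, 0, 0, 0, 0], [0.4, 0, 0, 0, 0, 0, 0], [0.4, 0, 0, 0, 0, 0, 0]]}}

```text
time: 17.95
tcp_pos: [0.6471, 0.1253, 0.0796]
orientation: [-3.122, 0.348, -0.002]
contact_force: [-2.3, -0.8, 7.9]
width: 0.0483
```

```bash
python3 - <<'E'
from h import *
p,M=st();im=env.grab_frame('side');cv2.imwrite('pics/s16f.png',im[:,:,::-1]);crop(im,240,130,50,75,10,f'pics/s16.png');st()
env.grab_frame('side');st()
E
```

```text
t 17.95 tcp [0.6471 0.1253 0.0796] x [ 0.975 -0.22   0.001] y [-0.22  -0.975 -0.001] z [ 1.e-03  3.e-04 -1.e+00] F [-2.31 -0.83  7.95] T [0.05 0.43 0.  ] w 0.0483
t 18.0 tcp [0.6472 0.1252 0.0797] x [ 0.975 -0.22   0.001] y [-0.22  -0.975 -0.001] z [ 1.1e-03  3.0e-04 -1.0e+00] F [-2.16 -0.75  8.12] T [0.01 0.37 0.01] w 0.0485
t 18.05 tcp [0.6472 0.1253 0.0797] x [ 0.975 -0.22   0.001] y [-0.22  -0.975 -0.001] z [ 1.1e-03  3.0e-04 -1.0e+00] F [-1.64  1.34  8.9 ] T [0.04 0.47 0.01] w 0.0485
```

View pics/s16.png

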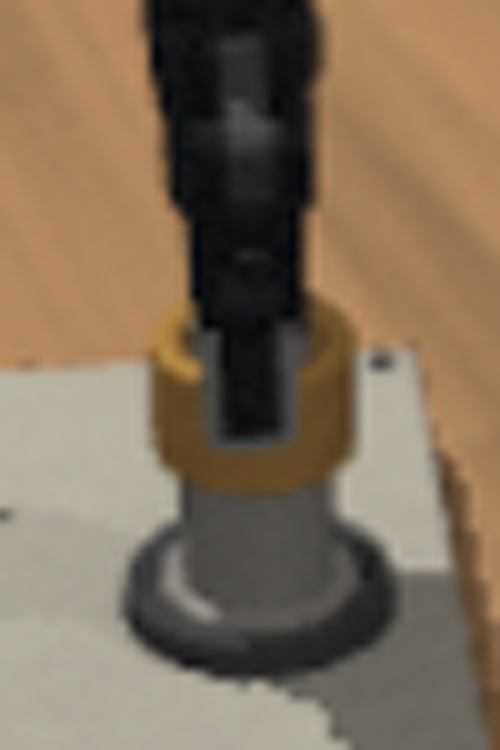

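About 10.9 N on the mandrel (8.3 N plus the ~2.6 N weight), sink ~2.7–3 mm. I'll add 0.6 mm for margin and hold.

Request:
{"api": "jog_arm", "payload": {"deltas": [[0.4, -0.02, 0, 0.04, 0, 0, 0], [0.4, 0, 0, 0.03, 0, 0, 0], [0.4, 0, 0, 0, 0, 0, 0], [0.4, 0, 0, 0, 0, 0, 0], [0.4, 0, 0, 0, 0, 0, 0], [0.4, 0, 0, 0, 0, 0, 0]]}}

```text
time: 18.65
tcp_pos: [0.6472, 0.1253, 0.0792]
orientation: [-3.122, 0.348, -0.002]
contact_force: [-2.2, -0.7, 8.9]
width: 0.0485
```

```bash
python3 - <<'E'
from h import *
for i in range(3): p,M=st();im=env.grab_frame('wrist')
cv2.imwrite('pics/w16.png',im[:,:,::-1])
E
```

```text
t 18.65 tcp [0.6472 0.1253 0.0792] x [ 0.975 -0.22   0.001] y [-0.22  -0.975 -0.001] z [ 1.5e-03  3.0e-04 -1.0e+00] F [-2.22 -0.67  8.93] T [ 0.07  0.38 -0.04] w 0.0485
t 18.7 tcp [0.6471 0.1253 0.0792] x [ 0.975 -0.22   0.001] y [-0.22  -0.975 -0.001] z [ 1.5e-03  3.0e-04 -1.0e+00] F [-1.7  -1.66  9.  ] T [ 0.    0.43 -0.01] w 0.0486
t 18.75 tcp [0.6472 0.1253 0.0792] x [ 0.975 -0.22   0.001] y [-0.22  -0.975 -0.001] z [ 1.5e-03  3.0e-04 -1.0e+00] F [-1.7  -0.11  8.19] T [-0.    0.41  0.01] w 0.0487
```

View pics/w16.png

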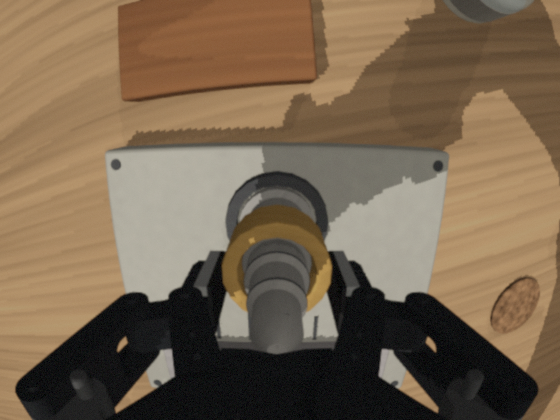

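Load is about 11.4 N. One more small press to be safely past 2.5 mm (target ~12.5 N).

Request:
{"api": "jog_arm", "payload": {"deltas": [[0.4, 0, 0, 0.05, 0, 0, 0], [0.4, 0, 0, 0.03, 0, 0, 0], [0.4, 0, 0, 0, 0, 0, 0], [0.4, 0, 0, 0, 0, 0, 0], [0.4, 0, 0, 0, 0, 0, 0], [0.4, 0, 0, 0, 0, 0, 0]]}}

```text
time: 19.4
tcp_pos: [0.6472, 0.1253, 0.0786]
orientation: [-3.122, 0.348, -0.003]
contact_force: [-2.6, -0.5, 9.6]
width: 0.0486
```

```bash
python3 - <<'E'
from h import *
for i in range(3): p,M=st();im=env.grab_frame('side')
crop(im,240,130,50,75,10,f'pics/s17.png')
E
```

```text
t 19.4 tcp [0.6472 0.1253 0.0786] x [ 0.975 -0.22   0.002] y [-0.22  -0.975 -0.001] z [ 1.7e-03  4.0e-04 -1.0e+00] F [-2.61 -0.45  9.59] T [-0.06  0.47  0.01] w 0.0486
t 19.45 tcp [0.6472 0.1252 0.0785] x [ 0.975 -0.221  0.001] y [-0.221 -0.975 -0.001] z [ 1.6e-03  3.0e-04 -1.0e+00] F [-3.01 -0.06 10.31] T [-0.05  0.44  0.05] w 0.0488
t 19.5 tcp [0.6472 0.1253 0.0786] x [ 0.975 -0.22   0.001] y [-0.22  -0.975 -0.001] z [ 1.6e-03  4.0e-04 -1.0e+00] F [-2.41  0.21 10.35] T [-0.01  0.51 -0.05] w 0.0483
```

View pics/s17.png

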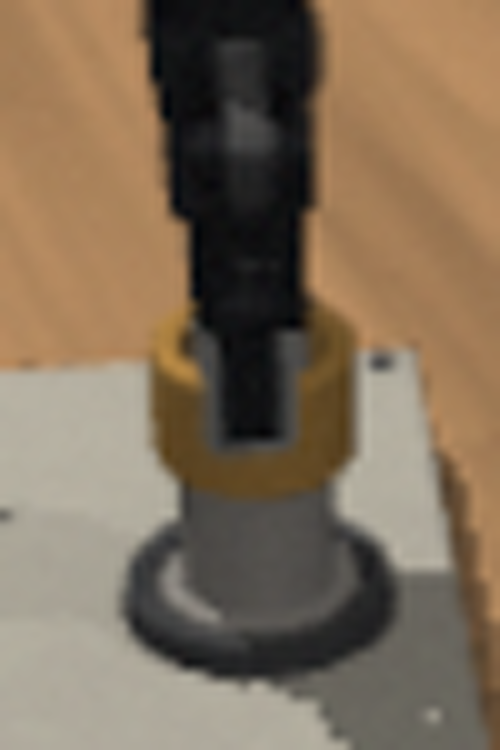

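About 12.8 N, so sink is ~3.5 mm. Now ease off, open, and look.

Request:
{"api": "jog_arm", "payload": {"deltas": [[0.4, 0, 0, -0.2, 0, 0, 0], [0.4, 0, 0, -0.2, 0, 0, 0], [0.4, 0, 0, -0.1, 0, 0, 0], [0.4, 0, 0, 0, 0, 0, 0], [0.4, 0, 0, 0, 0, 0, 0]]}}

```text
time: 20.05
tcp_pos: [0.6469, 0.1253, 0.0823]
orientation: [-3.122, 0.348, -0.001]
contact_force: [0.1, -0.3, 2.7]
width: 0.0485
```

Request:
{"api": "jog_arm", "payload": {"deltas": [[0.6, 0, 0, 0, 0, 0, 0], [0.75, 0, 0, 0, 0, 0, 0], [1, 0, 0, 0, 0, 0, 0], [1, 0, 0, 0, 0, 0, 0], [1, 0, 0, 0, 0, 0, 0]]}}

```text
time: 20.55
tcp_pos: [0.6464, 0.1252, 0.0821]
orientation: [3.122, -0.348, -0.0]
contact_force: [0.5, 1.1, -1.2]
width: 0.0854
```

```bash
python3 - <<'E'
from h import *
p,M=st();im=env.grab_frame('wrist');cv2.imwrite('pics/w18.png',im[:,:,::-1]);crop(im,205,150,145,180,4,'pics/w18b.png')
im=env.grab_frame('side');crop(im,240,130,50,75,10,f'pics/s18.png')
E
```

```text
t 20.55 tcp [0.6464 0.1252 0.0821] x [ 0.975 -0.22  -0.   ] y [-0.22  -0.975  0.   ] z [-3.e-04 -1.e-04 -1.e+00] F [ 0.47  1.08 -1.21] T [ 0.02  0.02 -0.03] w 0.0854
```

View pics/s18.png

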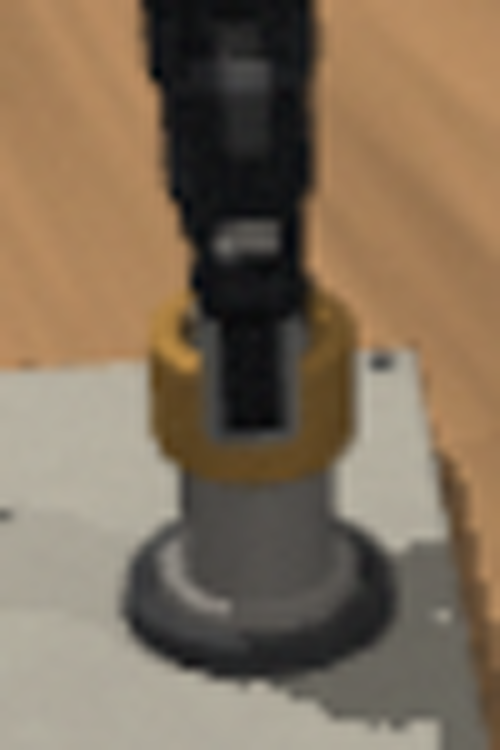

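View pics/w18.png

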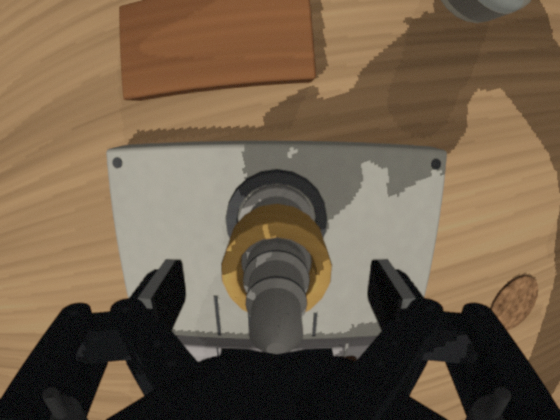

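Released. The bush sits level and the mandrel has come back up (its rim rose about 1.3 px, ~3 mm). Rising and moving over the marker.

Request:
{"api": "jog_arm", "payload": {"deltas": [[1, 0, 0, -1, 0, 0, 0], [1, 0, 0, -2, 0, 0, 0], [1, 0, 0, -3, 0, 0, 0], [1, 0, 0, -3, 0, 0, 0], [1, 0, 0, -2, 0, 0, 0], [1, -2, 1, 0, 0, 0, 0], [1, -3, 1.5, 0, 0, 0, 0], [1, -3, 1.5, 0, 0, 0, 0], [1, -2.5, 1, 0, 0, 0, 0], [1, -1.1, 0.5, 0, 0, 0, 0], [0.6, 0, 0, 0, 0, 0, 0], [0.6, 0, 0, 0, 0, 0, 0], [0.6, 0, 0, 0, 0, 0, 0], [0.6, 0, 0, 0, 0, 0, 0]]}}

```text
time: 22.05
tcp_pos: [0.5222, 0.0973, 0.1923]
orientation: [-3.122, 0.348, -0.001]
contact_force: [0.9, 0.4, -0.6]
width: 0.0515
```

```bash
python3 - <<'E'
from h import *
p,M=st();im=env.grab_frame('wrist');cv2.imwrite('pics/w19.png',im[:,:,::-1]);st()
im=env.grab_frame('side');crop(im,190,130,130,110,6,f'pics/s19.png')
im=env.grab_frame('top');crop(im,110,170,140,120,5,f'pics/t19.png')
print(env.find_in('wrist','marker'))
E
```

```text
t 22.05 tcp [0.5222 0.0973 0.1923] x [ 0.975 -0.22   0.001] y [-0.22  -0.975 -0.   ] z [ 8.e-04  0.e+00 -1.e+00] F [ 0.89  0.36 -0.55] T [-0.    0.04  0.05] w 0.0515
t 22.1 tcp [0.5219 0.0972 0.1922] x [ 0.975 -0.22   0.   ] y [-0.22  -0.975  0.   ] z [ 4.e-04 -1.e-04 -1.e+00] F [-0.1  -0.25  0.3 ] T [-0.02 -0.   -0.01] w 0.0512
[{'bbox': [261.3, 168.4, 24.3, 48.3], 'conf': 0.83}]
```

View pics/w19.png

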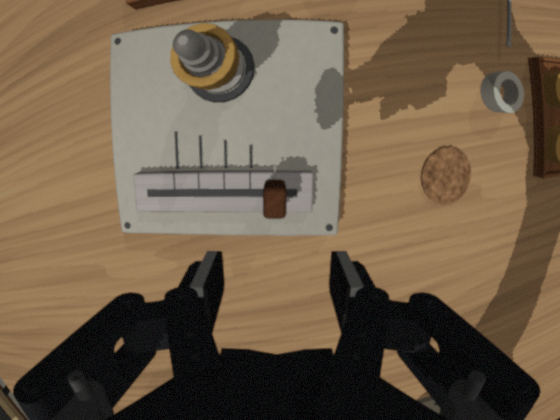

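View pics/s19.png

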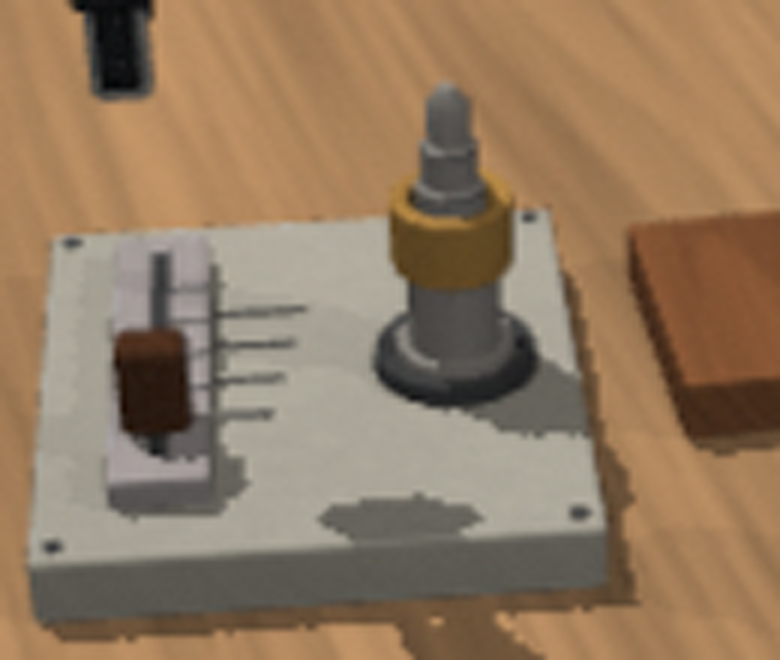

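View pics/t19.png

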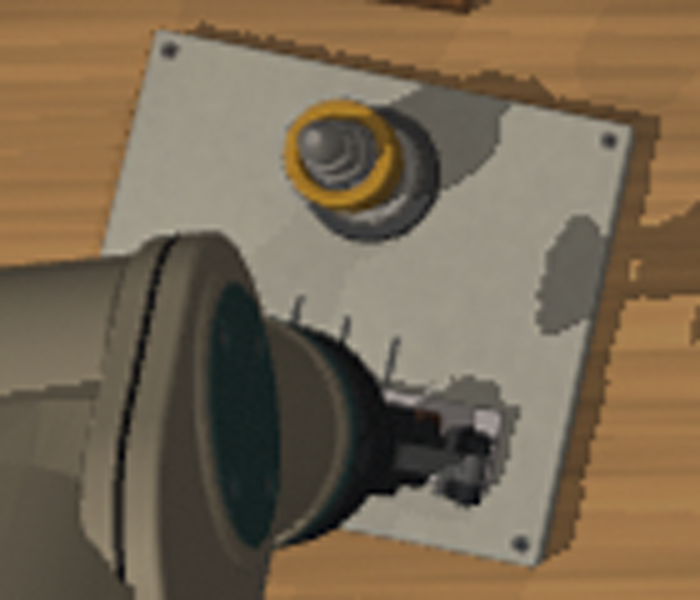

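The bush sits level on the large step, with the tip and smaller steps visible above it. In the wrist view the marker is at (275,198) and the lines are at columns 177 (longest, 38 mm), 200, 225 and 250. Measuring the distances.

```bash
python3 - <<'E'
from h import *
im=cv2.imread('pics/w19.png')[:,:,::-1];crop(im,130,120,190,120,4,'pics/w19b.png')
E
```

```text
(no output)
```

View pics/w19b.png

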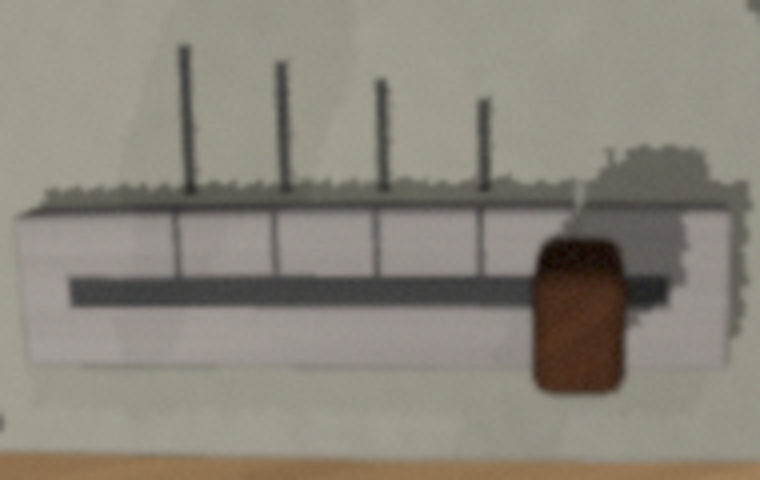

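```bash
python3 - <<'E'
from h import *
p,M=st();m=cm('wrist')
q=lambda x,y:(130+x/4-.4,120+y/4-.4)
mt=atz('wrist',q(578,334),.0845,m);print('marker',mt,'tool mm',(mt-p)@M*1000, [ (atz('wrist',q(c,334),.0845,m)-p)@M*1000 for c in (532,624)])
for c in (178,276,377,481):
    l=atz('wrist',q(c,245),.044,m);print('line',c,(l-p)@M*1000,'marker->line along tool y', ((l-mt)@M*1000)[1])
x,r=tri([ray('wrist',q(578,334),m),ray('side',(190+150/6-.4,130+340/6-.4),cm('side'))]);print('marker tri',x,r)
# bush check: side/top
T=lambda x,y:(110+x/5-.4,170+y/5-.4)
print('bush top rim', atz('top',T(344,156),.110,cm('top')), 'tip',atz('top',T(319,139),.158,cm('top')))
# side: bush bottom front row / top
Ss=lambda x,y:(190+x/6-.4,130+y/6-.4)
c=atz('top',T(344,156),.110,cm('top'))
for z in (.0798,.098,.1155): print(z,'lower rim ext side pred',ext('side',[c[0],c[1],z],.025,cm('side')))
print('obs lower rim bottom',Ss(0,288)[1],'L',Ss(390,0)[0],'R',Ss(513,0)[0],'upper rim top',Ss(0,172)[1])
E
```

```text
t 22.25 tcp [0.5215 0.0971 0.1922] x [ 0.975 -0.22  -0.   ] y [-0.22  -0.975  0.   ] z [-0.e+00 -1.e-04 -1.e+00] F [ 0.12 -0.78  0.67] T [ 0.   -0.02 -0.02] w 0.0514
marker [0.51851485 0.0981862  0.0845    ] tool mm [ -3.1331719   -0.37086554 107.67099869] [array([ -3.13177861,  -9.9537192 , 107.66970173]), array([ -3.13166298,   9.20769642, 107.67229501])]
line 178 [  8.24844243 -98.35489129 148.1575124 ] marker->line along tool y -97.98402575421586
line 276 [  7.87580742 -73.36281613 148.16090219] marker->line along tool y -72.9919505911804
line 377 [  7.60659496 -48.52619933 148.16426889] marker->line along tool y -48.155333795872245
line 481 [  7.44274872 -23.58296869 148.16764793] marker->line along tool y -23.212103150756572
marker tri [0.51998184 0.09767326 0.08425116] [np.float64(0.0015638710059591532), np.float64(0.0015638710059589845)]
bush top rim [0.64737594 0.12226328 0.11      ] tip [0.64833117 0.12305727 0.158     ]
0.0798 lower rim ext side pred [253.58582064 274.4019242  167.37780331 178.35485882]
0.098 lower rim ext side pred [253.27250665 274.27376403 160.92469571 171.77728176]
0.1155 lower rim ext side pred [252.96594423 274.14836713 154.61257581 165.33959097]
obs lower rim bottom 177.6 L 254.6 R 275.1 upper rim top 158.26666666666665
```

Bush check: the observed lower rim row is 177.6 against 178.4 predicted for the 38 mm step (the next step would give 171.8), so it is on the 38 mm step. The marker must go 98 mm towards the longest line. Descending around the marker.

Request:
{"api": "jog_arm", "payload": {"deltas": [[0.6, -0.2, 0, 2, 0, 0, 0], [0.6, 0, 0, 3, 0, 0, 0], [0.6, 0, 0, 3, 0, 0, 0], [0.6, 0, 0, 2.5, 0, 0, 0], [0.6, 0, 0, 2, 0, 0, 0], [0.6, 0, 0, 1.2, 0, 0, 0], [0.6, 0, 0, 0, 0, 0, 0], [0.6, 0, 0, 0, 0, 0, 0]], "grip_force": 20}}

```text
time: 23.05
tcp_pos: [0.5197, 0.0976, 0.0557]
orientation: [-3.122, 0.349, -0.001]
contact_force: [-0.5, -0.7, -0.2]
width: 0.0515
```

```bash
python3 - <<'E'
from h import *
p,M=st();im=env.grab_frame('wrist');cv2.imwrite('pics/w20.png',im[:,:,::-1])
im=env.grab_frame('side');crop(im,170,110,130,110,6,f'pics/s20.png')
E
```

```text
t 23.05 tcp [0.5197 0.0976 0.0557] x [ 0.975 -0.221  0.001] y [-0.221 -0.975 -0.   ] z [ 6.e-04  0.e+00 -1.e+00] F [-0.46 -0.68 -0.16] T [-0.05  0.   -0.  ] w 0.0515
```

View pics/w20.png

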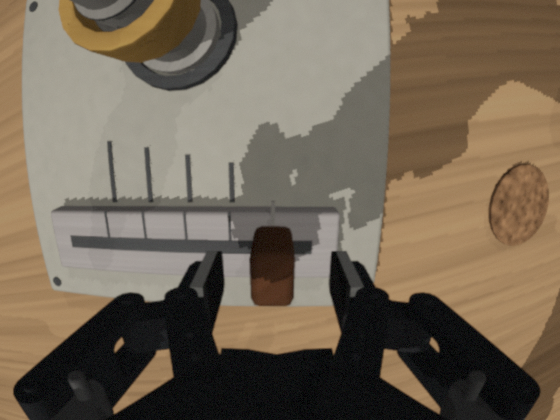

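View pics/s20.png

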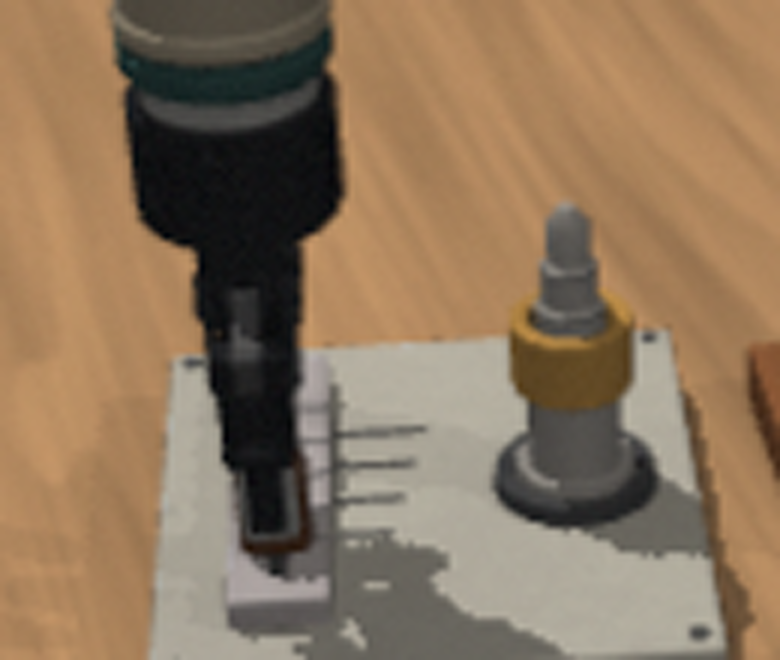

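The fingers straddle the marker (273,265), centred. Closing gently.

Request:
{"api": "jog_arm", "payload": {"deltas": [[0.3, 0, 0, 0, 0, 0, 0], [0.2, 0, 0, 0, 0, 0, 0], [0.15, 0, 0, 0, 0, 0, 0], [0.15, 0, 0, 0, 0, 0, 0], [0.15, 0, 0, 0, 0, 0, 0], [0.15, 0, 0, 0, 0, 0, 0]], "grip_force": 20}}

```text
time: 23.75
tcp_pos: [0.5198, 0.0978, 0.0561]
orientation: [-3.121, 0.349, -0.002]
contact_force: [-0.3, 1.1, 6.2]
width: 0.0193
```

```bash
python3 - <<'E'
from h import *
p,M=st()
E
```

```text
t 23.75 tcp [0.5198 0.0978 0.0561] x [ 0.975 -0.221  0.001] y [-0.221 -0.975 -0.001] z [ 1.3e-03  6.0e-04 -1.0e+00] F [-0.34  1.07  6.2 ] T [ 0.15  0.19 -0.06] w 0.0193
```

Held (19.3 mm). Sliding 9.5 cm first, then checking.

Request:
{"api": "jog_arm", "payload": {"deltas": [[0.15, 0, -0.5, 0, 0, 0, 0], [0.15, 0, -1, 0, 0, 0, 0], [0.15, 0, -1, 0, 0, 0, 0], [0.15, 0, -1, 0, 0, 0, 0], [0.15, 0, -1, 0, 0, 0, 0], [0.15, 0, -1, 0, 0, 0, 0], [0.15, 0, -1, 0, 0, 0, 0], [0.15, 0, -1, 0, 0, 0, 0], [0.15, 0, -1, 0, 0, 0, 0], [0.15, 0, -0.5, 0, 0, 0, 0], [0.15, 0, -0.5, 0, 0, 0, 0], [0.15, 0, 0, 0, 0, 0, 0], [0.15, 0, 0, 0, 0, 0, 0], [0.15, 0, 0, 0, 0, 0, 0]]}}

```text
time: 25.15
tcp_pos: [0.5413, 0.191, 0.0561]
orientation: [-3.121, 0.348, -0.003]
contact_force: [0.1, 1.1, 5.2]
width: 0.0194
```

```bash
python3 - <<'E'
from h import *
p,M=st();im=env.grab_frame('wrist');cv2.imwrite('pics/w21.png',im[:,:,::-1])
im=env.grab_frame('side');crop(im,170,110,130,110,6,f'pics/s21.png')
E
```

```text
t 25.15 tcp [0.5413 0.191  0.0561] x [ 0.975 -0.22   0.002] y [-0.22  -0.975 -0.002] z [ 0.0024  0.0013 -1.    ] F [0.09 1.11 5.25] T [ 0.31 -0.16 -0.06] w 0.0194
```

View pics/w21.png

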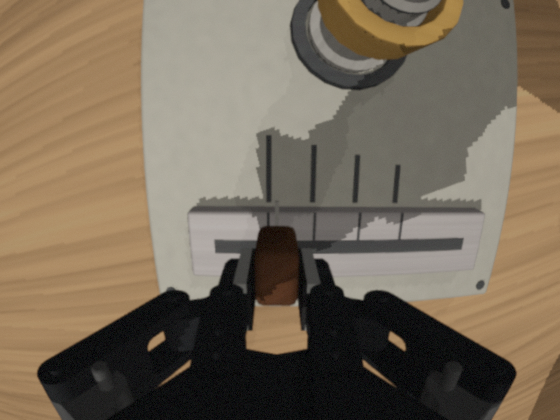

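View pics/s21.png

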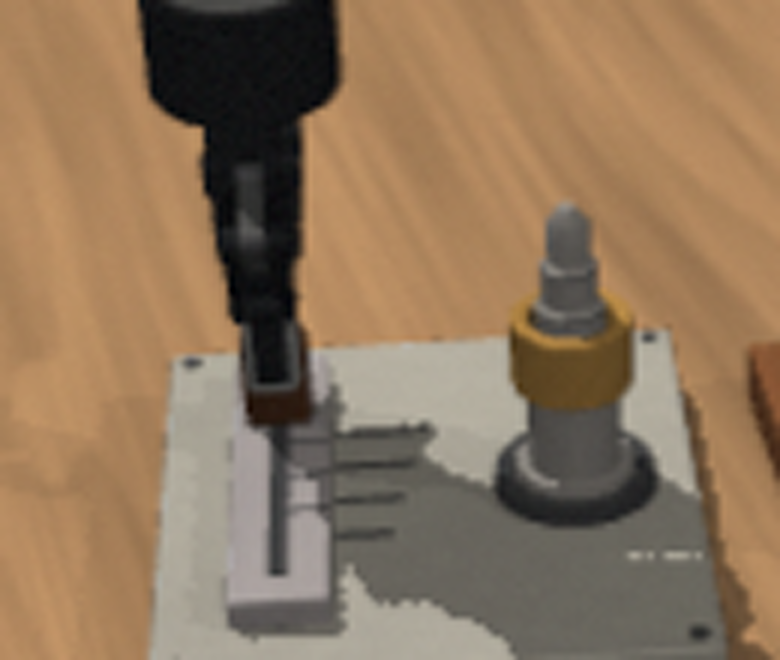

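```bash
python3 - <<'E'
from h import *
im=cv2.imread('pics/w21.png')[:,:,::-1];crop(im,230,125,110,130,5,'pics/w21b.png')
p,M=st();m=cm('wrist')
t=p+M@[0,0,0];print([ (l-p)@M*1000 for l in (atz('wrist',(268.6,225),.044,m),atz('wrist',(269,195),.030,m),atz('wrist',(276.6,232),.0845,m),atz('wrist',(276.6,262),.0845,m))])
E
```

```text
t 25.25 tcp [0.5413 0.191  0.0561] x [ 0.975 -0.22   0.002] y [-0.22  -0.975 -0.002] z [ 0.0023  0.0014 -1.    ] F [0.62 1.51 4.61] T [ 0.23 -0.12 -0.04] w 0.0195
[array([11.31120005, -2.73268306, 12.15127278]), array([24.43224402, -2.73336819, 26.17747471]), array([ 22.58037151,   1.53004146, -28.33425916]), array([  8.91429337,   1.53706904, -28.36150747])]
```

View pics/w21b.png

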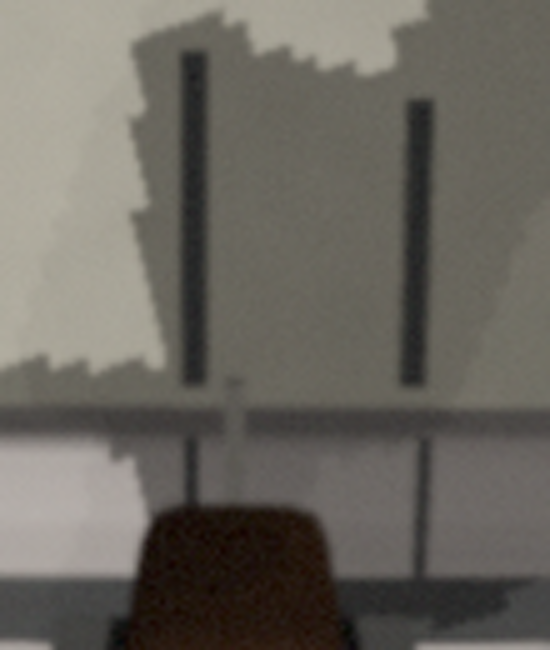

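The pointer (col 276.6) is about 4.4 mm short of the longest line (col 268.5). Moving 4 mm more.

Request:
{"api": "jog_arm", "payload": {"deltas": [[0.15, 0, -0.2, 0, 0, 0, 0], [0.15, 0, -0.2, 0, 0, 0, 0], [0.15, 0, 0, 0, 0, 0, 0], [0.15, 0, 0, 0, 0, 0, 0], [0.15, 0, 0, 0, 0, 0, 0]]}}

```text
time: 25.75
tcp_pos: [0.542, 0.1939, 0.0561]
orientation: [-3.122, 0.349, -0.003]
contact_force: [0.5, -0.6, 5.9]
width: 0.0195
```

```bash
python3 - <<'E'
from h import *
p,M=st();im=env.grab_frame('wrist');crop(im,230,125,110,130,5,'pics/w22b.png')
E
```

```text
t 25.75 tcp [0.542  0.1939 0.0561] x [ 0.975 -0.221  0.002] y [-0.221 -0.975 -0.001] z [ 1.8e-03  2.0e-04 -1.0e+00] F [ 0.5  -0.64  5.95] T [-0.15 -0.02 -0.05] w 0.0195
```

View pics/w22b.png

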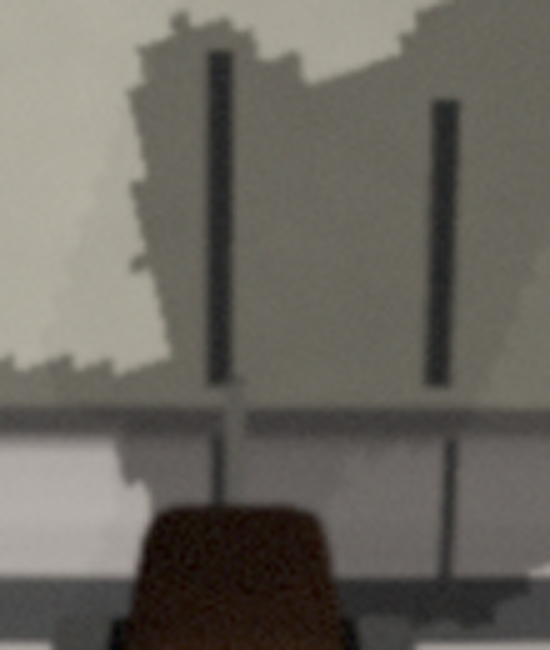

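Request:
{"api": "jog_arm", "payload": {"deltas": [[0.15, 0, -0.18, 0, 0, 0, 0], [0.15, 0, 0, 0, 0, 0, 0], [0.15, 0, 0, 0, 0, 0, 0], [0.15, 0, 0, 0, 0, 0, 0]]}}

```text
time: 26.2
tcp_pos: [0.5423, 0.1955, 0.0561]
orientation: [-3.122, 0.349, -0.003]
contact_force: [0.1, -1.7, 7.1]
width: 0.0193
```

Request:
{"api": "jog_arm", "payload": {"deltas": [[0.3, 0, 0, 0, 0, 0, 0], [0.6, 0, 0, 0, 0, 0, 0], [0.6, 0, 0, 0, 0, 0, 0], [0.6, 0, 0, 0, 0, 0, 0], [0.6, 0, 0, -1, 0, 0, 0], [0.6, 0, 0, -2, 0, 0, 0], [0.6, 0, 0, -3, 0, 0, 0], [0.6, 0, 0, -3, 0, 0, 0], [0.6, 0, 0, -2, 0, 0, 0], [0.6, 0, 0, 0, 0, 0, 0], [0.6, 0, 0, 0, 0, 0, 0], [0.6, 0, 0, 0, 0, 0, 0]]}}

```text
time: 27.4
tcp_pos: [0.5407, 0.1957, 0.1645]
orientation: [3.121, -0.348, -0.003]
contact_force: [0.3, -1.1, -0.4]
width: 0.0511
```

```bash
python3 - <<'E'
from h import *
p,M=st();im=env.grab_frame('wrist');cv2.imwrite('pics/w23.png',im[:,:,::-1]);crop(im,210,80,150,150,4,'pics/w23b.png')
im=env.grab_frame('side');cv2.imwrite('pics/s23f.png',im[:,:,::-1]);crop(im,190,110,130,110,6,f'pics/s23.png')
E
```

```text
t 27.4 tcp [0.5407 0.1957 0.1645] x [ 0.975 -0.22  -0.002] y [-0.22  -0.975  0.001] z [-1.7e-03 -6.0e-04 -1.0e+00] F [ 0.34 -1.06 -0.41] T [-0.   -0.   -0.02] w 0.0511
```

View pics/w23.png

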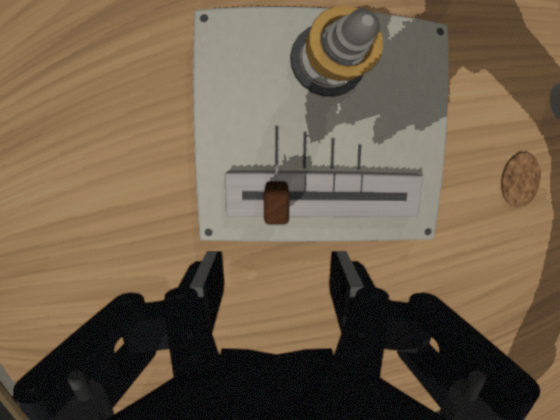

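View pics/w23b.png

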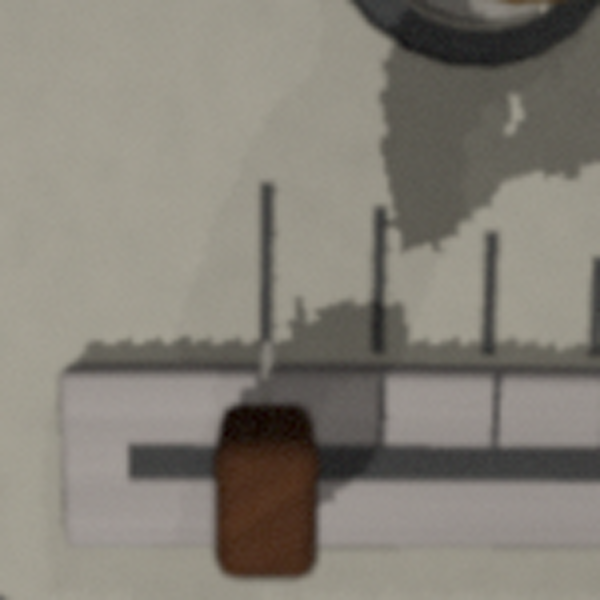

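View pics/s23.png

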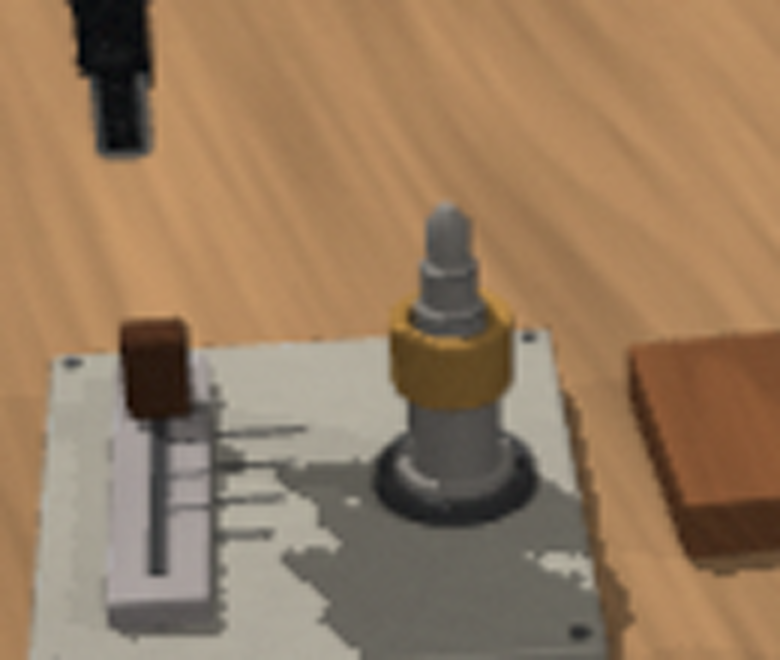

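The pointer lies on the longest line (both at crop col 266). The bush is level on the 38 mm step, the tray bushes were never touched, and the gripper is clear. Handing in.

```bash
python3 - <<'E'
from h import *
st();print(env.finish_job())
E
```

```text
t 27.5 tcp [0.5407 0.1957 0.1642] x [ 0.975 -0.22  -0.002] y [-0.22  -0.975  0.001] z [-2.1e-03 -9.0e-04 -1.0e+00] F [ 0.12 -0.07 -0.26] T [ 0.01 -0.04  0.01] w 0.0514
the job is handed in; nothing more can be done
None
```

The brass bush from the mat stopped on the 38 mm step, so I pressed it home there, let it go and slid the marker to the 38 mm line. I handed in at 27.5 s.

**Pressing:** The load was about 12.8 N, made up of 10.1 N at the wrist plus about 2.7 N of bush weight. From the force and the arm's travel I work out that the mandrel sank about 3.5 mm; I had no direct reading of it.

**Last checks:**
- **Bush:** after release its lower rim sat at side-view row 177.6. The 38 mm step predicts 178.4 and the next step 171.8. It looked level and had not moved in the final picture.
- **Mandrel:** it rose again when I let go, about 3 mm in the side view.
- **Marker:** its pointer was on the longest line to within about 0.5 mm.
- **Arm:** it was clear of everything, with forces near zero.
- **Other things:** I never reached for the tray bushes, jar, screwdriver or offcut. I took no closing picture of the tray or the screwdriver.

**What disagreed:**
- **Fingertips:** they sit about 9–20 mm behind the reported tool point, not 25 mm ahead as the text says. My first grasp therefore closed in the air above the bush. I corrected it from the camera views.
- **Mandrel base:** the dark ring around it measures about 64 mm, not the 48 mm given for the flange. I took it to be a collar around the flange.

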